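# Restock the locked grinding-ball case

## Robot

A 6-joint arm with a two-finger parallel gripper is mounted at the origin on the work surface. World frame = base frame: x ahead of the robot, y to its left, z up, the work surface at z = 0. Lengths are in m, angles in rad, forces in N, time in s.
With the tool pointing down it reaches from about 0.25 to 0.725 m from the base axis. Payload 4 kg.
Tool frame: the origin (TCP) lies at the very end of the fingers, on their centre line; the grasp point (between the pads) lies 19 mm behind it; y points along the fingers, z is the direction in which the jaws open and shut, and the axes are right-handed (so a half turn about y gives the same grasp; the last joint's range is limited). The gripper opens to 85 mm and grips with 20 to 120 N. Pads are 22 mm wide; open, the fingers measure 114 mm over their backs; the gripper's body (76 mm by 85 mm) begins 54 mm behind the grasp point. The pads swing forward as they close: fully open they stand 13 mm farther back than shut.
Start: joints at [1.124, 0.241, 0.005, 1.335, 0, 1.571], TCP at [0.216, 0.451, 0.231] pointing down, gripper open.
Joint ranges: [-2.72, 2.72], [-1.05, 1.87], [-1.09, 1.28], [-1.99, 2.15], [-1.42, 1.44], [-3.14, 3.14]. Speed limits (rad/s): [2.79, 2.79, 3.14, 3.14, 3.14, 3.14].

## Interface

Orientations are given as a unit quaternion [x, y, z, w].
In Python, from workcell import bot gives the robot as it stands. The module is installed in compiled form; this text tells all that it offers.
- The arm moves only by the tool move_arm, never from a script. Its argument "increments" is a list of rows, each an object with "grip": the closure, from 0 (fully open) to 1 (shut); "linear": the shift along the tool's x, y, z scaled (see below), a list of three; "twist": the turn about the tool's y scaled (see below). A call has exactly 5 rows; each row shifts and turns the pose as measured when the row begins, along the tool's axes as they then stand; what a row does not reach is not made up. The controller multiplies each number of a shift by 0.2 m and each number of a turn by 2 rad. A row lasts 1/10 s, in which the tool goes at most 50 mm and 8.59 degrees, less where a joint would pass 70% of its speed; a pose out of reach is approached as far as the arm can. A call with a number of a shift or a turn outside -1 to 1 is refused whole. A call with a gripper value outside its range is refused whole. The fingers move at their own pace and stop on an object; the grip force is fixed at half the most. Time passes only in rows, so rows that do not move let the fingers close, or fill a call up. It gives the time, the measured TCP pose, the force and the opening at its end, in the units of the state.
- bot.get_obs(): the state, without advancing time (a new reading comes with each control period).
- bot.camera(name): name is "scene" or "side" or "wrist"; returns (picture, depth): 480x640x3 uint8, blue, green, red; 480x640 float32, m along the optical axis (not along the pixel's ray), 0 where there is no reading.
- bot.camera_params(name): a dict with "camera_matrix" (3x3 intrinsics, pixels), "rvec" (rotation vector, rad) and "tvec" (3), from world to camera coordinates, as OpenCV has them; the wrist camera has in their place "T_tool_cam" (4x4, takes a point from camera to tool coordinates, whose origin is the TCP and whose axes are the tool frame's). Camera axes: x right, y down, z forward; pixel columns grow to the right and rows downward; lengths in m; the calibration is good to about 2 mm. A picture is of the moment at which its call begins: read the wrist's pose just before it. camera_params takes no time and is no camera call.
- bot.job_done(): hands the job in, once; it reports no verdict.
The state is a dict: "clock": time; "joint_pos": joint angles; "joint_vel": joint speeds; "tau": joint torques, N m; "eef_pos": TCP position; "tool_rot": TCP orientation; "ft_force": force on the tool from outside, world axes, zero at the start; "ft_torque": the same for the moment, N m; "grip_width": finger opening in m.
Only numpy, scipy, OpenCV 4.12 (cv2) and the standard library are available. Lean on these libraries where they do the work, as an engineer would, in place of code of your own. Each camera call takes 0.05 s, during which the arm holds its last target. There are 200 camera calls.

## Task

Enter the code on the lock case (near dial on 3 dots, far dial on 1 dot), then slide the clear cover fully open and tip each loaded scoop so that its steel balls drop into the cell with the floor of the scoop's own colour, never touching the cleaned balls with the gripper. When all the balls are in, slide the cover fully shut while the code is still set, and only then turn both dials back to the ring mark, 0. All three scoops must end standing upright on the blue mat, and the bottle, beaker and aluminium cylinder stay where they are.

Things in the scene. Friction and masses are not known exactly. Their poses are not given: they have to be found in the camera images.
- case: fixed grey lock case; origin on the bench under the tray's middle. Tray 170 x 170 mm, walls 55 mm high, 4 mm dividers (top at 52 mm) make 2 x 2 cells, 78 x 78 mm inside, middles at local x, y +-41 mm. Rails along the +-x edges reach 63 mm up. Local -y side (y -250..-85): flat park deck, 54 mm high, for the open cover. Local +y side (y 85..165): dial deck, 55 mm high, with two dials
- cover (a joint): clear cover 158 x 166 x 4 mm sliding over the tray, top face 59.5 mm above the bench: 0 m = shut, 0.165 m = fully open, slid along the case's local -y onto the park deck. About 1.5 N of friction; stays where left. The dials do not block it: the user must slide it only while the code is set
- cover_grip (a point): middle of the black grip bar on the cover (above the cover's centre): bar 60 mm long along the case's local x, 12 mm thick along local y, from 59.5 to 89.5 mm above the bench; this point is 77.5 mm above the bench
- dial_near (a joint): rad; dial nearer the robot (case local x -42, y 126 mm). 0: orange end of its grip bar points along case local +y at mark 0 (white ring, red centre); grows clockwise seen from above. Marks every 40 degrees: 0 ring, then groups of 1, 2, 3, 4 white dots at 0.698, 1.396, 2.094, 2.793. Stops at -0.15 and 2.95; stays where left, friction 0.04 N m
- dial_near_grip (a point): on the axis of the near dial, 76.5 mm above the bench. The grip bar is upright, 40 mm long, 10 mm thick, from 61.5 to 87.5 mm above the bench, on a disc of 46 mm diameter; the point's own y axis points along the bar to its orange end
- dial_far (a joint): angle (rad) of the dial farther from the robot (case local x +42 mm, y 126 mm), same marks and directions as the near dial
- dial_far_grip (a point): on the axis of the far dial, 76.5 mm above the bench; same bar and axes as the near dial
- mat: fixed blue bench mat 260 x 400 x 2 mm; origin under its middle, x along the 260 mm side
- bottle: bystander: amber bottle, 60 mm diameter, 125 mm high, origin under its middle
- beaker: bystander: glass beaker, 68 mm diameter, 85 mm high, origin under its middle
- slug: bystander: aluminium cylinder standing, 27 mm diameter, 50 mm high, origin under its middle
- cell_red: red floor plate of one tray cell, 76 x 76 x 3 mm, fixed 8 mm above the bench; origin under its middle, axes along the case's (which cell is red varies)
- cell_yellow: yellow floor plate of one tray cell, 76 x 76 x 3 mm, fixed 8 mm above the bench; origin under its middle, axes along the case's (which cell is yellow varies)
- cell_green: green floor plate of one tray cell, 76 x 76 x 3 mm, fixed 8 mm above the bench; origin under its middle, axes along the case's (which cell is green varies)
- cell_white: white floor plate of one tray cell, 76 x 76 x 3 mm, fixed 8 mm above the bench; origin under its middle, axes along the case's (which cell is white varies); belongs to no scoop, stays empty
- scoop_red: loose red scoop, 90 g, 0-2 balls: straight trough 110 mm long (local x), 38 mm wide outside, 32 inside, open on top and at its -x end (spout); balls lie at +x. Origin: underside, mid-length. Floor rises 12 deg to the spout (edge at x -53, z 26 mm): balls roll out once tipped over 12 deg. Walls at mid-length: z 11-40 mm. Two skids, 60 wide, 5 high, x -45..-31 and 39..53 mm
- scoop_yellow: loose yellow scoop, 90 g, 0-2 balls: straight trough 110 mm long (local x), 38 mm wide outside, 32 inside, open on top and at its -x end (spout); balls lie at +x. Origin: underside, mid-length. Floor rises 12 deg to the spout (edge at x -53, z 26 mm): balls roll out once tipped over 12 deg. Walls at mid-length: z 11-40 mm. Two skids, 60 wide, 5 high, x -45..-31 and 39..53 mm
- scoop_green: loose green scoop, 90 g, 0-2 balls: straight trough 110 mm long (local x), 38 mm wide outside, 32 inside, open on top and at its -x end (spout); balls lie at +x. Origin: underside, mid-length. Floor rises 12 deg to the spout (edge at x -53, z 26 mm): balls roll out once tipped over 12 deg. Walls at mid-length: z 11-40 mm. Two skids, 60 wide, 5 high, x -45..-31 and 39..53 mm
- ball_red1_center (a point): centre of a steel grinding ball, 15 mm diameter, 14 g, that starts in the red scoop (may be absent)
- ball_red2_center (a point): centre of a steel grinding ball, 15 mm diameter, 14 g, that starts in the red scoop (may be absent)
- ball_yellow1_center (a point): centre of a steel grinding ball, 15 mm diameter, 14 g, that starts in the yellow scoop (may be absent)
- ball_yellow2_center (a point): centre of a steel grinding ball, 15 mm diameter, 14 g, that starts in the yellow scoop (may be absent)
- ball_green1_center (a point): centre of a steel grinding ball, 15 mm diameter, 14 g, that starts in the green scoop (may be absent)
- ball_green2_center (a point): centre of a steel grinding ball, 15 mm diameter, 14 g, that starts in the green scoop (may be absent)
There are look-alikes about, which are no part of the job. Of the things shaped like the scoop_green, the green one is meant.

How it is judged:
By the outcome, as a careful person would: the job done as asked, in the order asked, and still so for the second after the job is handed in, with the robot touching nothing.
Of ball_red1, ball_red2, ball_yellow1, ball_yellow2, ball_green1, ball_green2 only 3 to 6 are there at a start; the rules pass over those that are not, and their reading is None.
At some moment in a run one of scoop_red, scoop_yellow, scoop_green may be knocked a few centimetres aside while the robot is not near it.
It also fails if it takes over 210 s, if anything falls off the work surface, if the arm or the gripper's body presses on something with over 40 N, if the wrist force passes 120 N, or if a joint passes its speed limit or range.

## Working session

There is one attempt and no reset: what is moved stays moved. The work goes in short steps, Python scripts to look and compute and a tool call to move; the robot and the scene stay as the last step left them, time stands still between calls to the robot, and variables do not carry over. Pictures are saved under pics/ and viewed, about 12 in all and at most 16, crops included, and the job is handed in when it is done.

Besides the shell and the picture viewer there is one more tool, called after "Emit:" as a command line: name --argument value ..., lists and objects as JSON in quotes. move_arm: Moves the arm, as the interface text tells. Its arguments: {"type":"object","properties":{"increments":{"type":"array"}},"required":["increments"]}

```bash
mkdir -p pics; cat > h.py <<'E'
import numpy as np, cv2
from workcell import bot
from scipy.spatial.transform import Rotation as R
def ext(name):
    p=bot.camera_params(name); K=np.array(p["camera_matrix"])
    if name=="wrist":
        o=bot.get_obs(); T=np.eye(4); T[:3,:3]=R.from_quat(o["tool_rot"]).as_matrix(); T[:3,3]=o["eef_pos"]
        return K,T@np.array(p["T_tool_cam"])
    M=np.eye(4); M[:3,:3]=cv2.Rodrigues(np.array(p["rvec"],float))[0]; M[:3,3]=np.ravel(p["tvec"])
    return K,np.linalg.inv(M)
def shot(name,fn=None):
    K,C=ext(name); im,d=bot.camera(name)
    if fn: cv2.imwrite("pics/"+fn,im)
    return im,d,K,C
def ray(uv,z,K,C):
    uv=np.atleast_2d(uv).astype(float)
    r=np.c_[uv,np.ones(len(uv))]@np.linalg.inv(K).T@C[:3,:3].T
    return C[:3,3]+r*((z-C[2,3])/r[:,2])[:,None]
def cloud(d,K,C):
    v,u=np.indices(d.shape); P=np.stack([(u-K[0,2])/K[0,0]*d,(v-K[1,2])/K[1,1]*d,d],-1)
    return P@C[:3,:3].T+C[:3,3]
def st():
    o=bot.get_obs(); print("t",round(o["clock"],2),"p",np.round(o["eef_pos"],4),"w",round(float(o["grip_width"]),4),"F",np.round(o["ft_force"],1))
    print(np.round(R.from_quat(o["tool_rot"]).as_matrix(),3).tolist(),np.round(o["joint_pos"],3)); return o
E
python3 - <<'E'
from h import *
st()
for n in("scene","side","wrist"):
    im,d,K,C=shot(n,n+"0.png"); np.savez(n+"0.npz",im=im,d=d,K=K,C=C); print(n,C.round(3).tolist(),K[0,0])
a=np.hstack([cv2.imread("pics/side0.png"),cv2.imread("pics/wrist0.png")]); cv2.imwrite("pics/sw0.png",cv2.resize(a,(800,300)))
E
```

```text
t 0.0 p [0.2158 0.4503 0.2304] w 0.0859 F [ 0.8  0.1 -0.2]
[[0.902, -0.001, 0.432], [-0.432, -0.002, 0.902], [-0.0, -1.0, -0.002]] [1.124 0.241 0.004 1.335 0.    1.571]
scene [[0.555, 0.698, -0.454, 0.91], [0.832, -0.459, 0.312, -0.164], [0.009, -0.55, -0.835, 0.804], [0.0, 0.0, 0.0, 1.0]] 452.9087224177974
side [[0.812, -0.39, 0.435, -0.013], [-0.584, -0.542, 0.604, -0.646], [0.001, -0.744, -0.668, 0.921], [0.0, 0.0, 0.0, 1.0]] 613.8038305350537
wrist [[0.432, 0.864, 0.258, 0.151], [0.902, -0.413, -0.125, 0.481], [-0.002, 0.287, -0.958, 0.373], [0.0, 0.0, 0.0, 1.0]] 336.4552432269156
```

View pics/scene0.png

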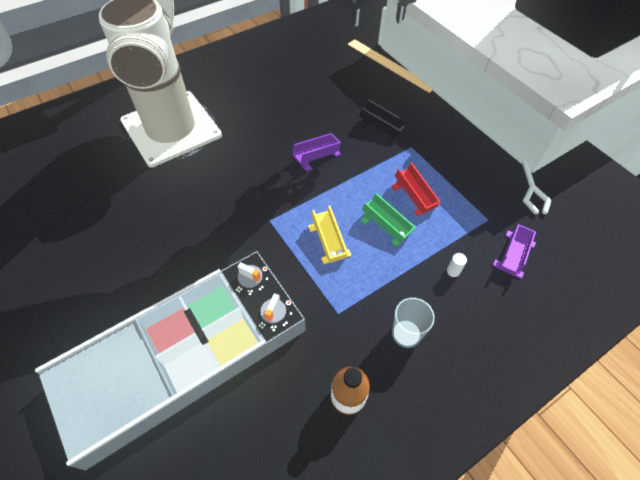

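View pics/sw0.png

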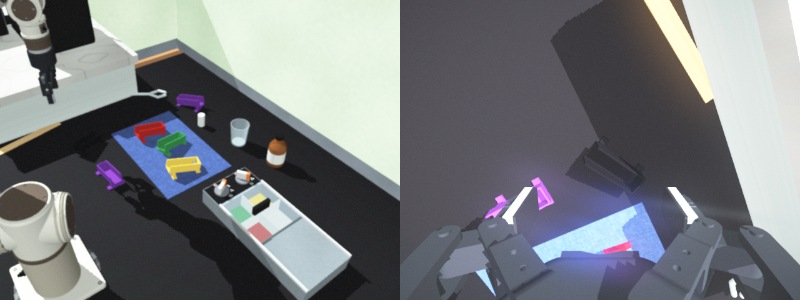

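```bash
cat > m.py <<'E'
from h import *
for n in ("scene","side"):
    z=np.load(n+"0.npz"); im,d,K,C=z["im"],z["d"],z["K"],z["C"]; P=cloud(d,K,C)
    hsv=cv2.cvtColor(im,cv2.COLOR_BGR2HSV); H,S,V=cv2.split(hsv)
    X=P[...,0];Y=P[...,1];Z=P[...,2]
    def comps(m,amin=60):
        k,l,s,c=cv2.connectedComponentsWithStats(m.astype(np.uint8))
        return [(l==i) for i in range(1,k) if s[i,4]>=amin]
    ok=(d>0)&(X>0.1)&(X<1)&(abs(Y)<0.7)
    # case
    m=ok&(Z>0.045)&(Z<0.07)&(Y<0)&(S<80)
    for c in comps(m,1500)[:]:
        p=P[c][:,:2]; r=cv2.minAreaRect((p*1000).astype(np.float32)); print(n,"case",np.round(r[0]),np.round(r[1]),round(r[2],1))
    for col,(lo,hi) in dict(red=(0,8),yellow=(22,34),green=(45,85),orange=(9,16),purple=(130,160),blue=(100,125)).items():
        mm=ok&(H>=lo)&(H<=hi)&(S>(130 if col!="orange" else 180))&(V>70)
        if col in("red","yellow","green") : pass
        for c in comps(mm):
            q=P[c]; v,u=np.where(c); r=cv2.minAreaRect((q[:,:2]*1000).astype(np.float32))
            print(n,col,c.sum(),"uv",int(u.mean()),int(v.mean()),"rect",np.round(r[0]),np.round(r[1]),round(r[2],1),"z",np.round(np.percentile(q[:,2],[2,50,98]),3))
E
python3 m.py
python3 - <<'E'
import cv2,numpy as np
a=cv2.resize(cv2.imread("pics/scene0.png")[130:280,260:460],(800,600),interpolation=cv2.INTER_CUBIC)
cv2.imwrite("pics/crop1.png",a)
E
```

```text
scene case [ 552. -215.] [173. 416.] 0.5
scene red 74 uv 409 183 rect [489. 369.] [32. 88.] 85.2 z [0.011 0.036 0.05 ]
scene yellow 901 uv 328 235 rect [497. 136.] [ 54. 111.] 81.3 z [0.005 0.02  0.047]
scene green 1138 uv 387 218 rect [531. 264.] [112.  52.] 15.2 z [0.005 0.024 0.049]
scene purple 993 uv 315 149 rect [261. 254.] [ 92. 114.] 1.5 z [0.002 0.024 0.048]
scene purple 631 uv 517 248 rect [734. 444.] [ 58. 115.] 25.4 z [0.001 0.015 0.044]
side case [ 549. -215.] [175. 418.] 0.6
side red 822 uv 238 207 rect [497. 367.] [ 55. 112.] 86.7 z [0.008 0.03  0.051]
side yellow 1128 uv 291 264 rect [491. 137.] [ 54. 110.] 75.3 z [0.007 0.029 0.051]
side green 1020 uv 273 227 rect [527. 262.] [117.  60.] 9.2 z [0.004 0.027 0.051]
side purple 877 uv 305 161 rect [741. 455.] [134. 116.] 46.5 z [0.    0.026 0.049]
side purple 1168 uv 175 279 rect [277. 269.] [ 70. 149.] 0.5 z [0.001 0.02  0.049]
side blue 9036 uv 273 249 rect [509. 263.] [405. 264.] 90.0 z [-0.001  0.003  0.007]
```

View pics/crop1.png

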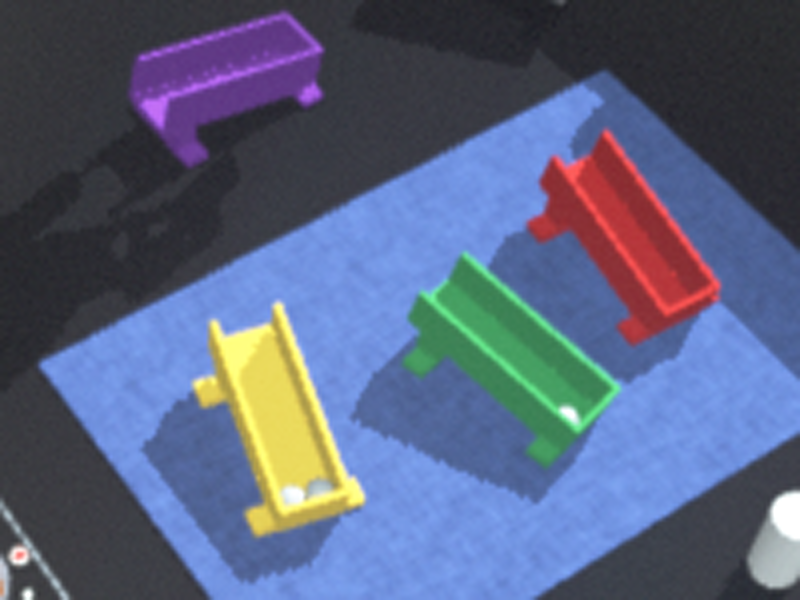

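Emit:
move_arm --increments '[{"grip":0,"linear":[0,-0.05,0],"twist":-0.045},{"grip":0,"linear":[0,-0.05,0],"twist":-0.045},{"grip":0,"linear":[0,-0.05,0],"twist":-0.045},{"grip":0,"linear":[0,-0.05,0],"twist":-0.045},{"grip":0,"linear":[0,-0.05,0],"twist":-0.045}]'

```text
clock: 0.65
eef_pos: [0.2148, 0.4483, 0.2782]
tool_rot: [0.711, 0.006, -0.009, -0.704]
ft_force: [0.1, -0.1, 0.2]
grip_width: 0.0854
```

Emit:
move_arm --increments '[{"grip":0,"linear":[0.17,0,-0.17],"twist":0},{"grip":0,"linear":[0.17,0,-0.17],"twist":0},{"grip":0,"linear":[0.17,0,-0.17],"twist":0},{"grip":0,"linear":[0.17,0,-0.17],"twist":0},{"grip":0,"linear":[0.1,0,-0.1],"twist":0}]'

```text
clock: 1.15
eef_pos: [0.3767, 0.2959, 0.2786]
tool_rot: [0.71, 0.011, -0.014, -0.704]
ft_force: [-0.6, 0.5, 0.7]
grip_width: 0.0855
```

```bash
cat > sc.py <<'E'
from h import *
def scoops(fn,bystander=False,cam="wrist"):
    st(); im,d,K,C=shot(cam,fn); P=cloud(d,K,C); H,S,V=cv2.split(cv2.cvtColor(im,cv2.COLOR_BGR2HSV))
    for col,(lo,hi) in dict(red=(-8,8),yellow=(20,34),green=(45,85)).items():
        h=np.where(H>170,H.astype(int)-180,H)
        m=(h>=lo)&(h<=hi)&(S>120)&(V>50)&(d>0)&(P[...,1]>0.02)&(P[...,2]>-0.01)&(P[...,2]<0.07)
        k,l,s,c=cv2.connectedComponentsWithStats(cv2.morphologyEx(m.astype(np.uint8),cv2.MORPH_CLOSE,np.ones((5,5))))
        if k<2: print(col,"none"); continue
        i=1+np.argmax(s[1:,4]); q=P[(l==i)&m]; r=cv2.minAreaRect((q[:,:2]*1000).astype(np.float32))
        t=q[q[:,2]>0.028]; rt=cv2.minAreaRect((t[:,:2]*1000).astype(np.float32))
        lo_=q[q[:,2]<0.0075]
        print(col,"uv",c[i].round(),"all",np.round(r[0],1),np.round(r[1]),round(r[2],1),"| top",np.round(rt[0],1),np.round(rt[1]),round(rt[2],1),"| balls:",end=" ")
        # grey pixels inside hull, near
        hull=cv2.convexHull(np.argwhere(l==i)[:,::-1].astype(np.int32)); mk=np.zeros(l.shape,np.uint8); cv2.fillPoly(mk,[hull],1)
        b=(mk>0)&(S<70)&(P[...,2]>0.008); kk,ll,ss,cc=cv2.connectedComponentsWithStats(b.astype(np.uint8))
        for j in range(1,kk):
            if ss[j,4]>8: print(ss[j,4],cc[j].round(),np.round(P[ll==j].mean(0),3),end=" ")
        print()
if __name__=="__main__":
    import sys; scoops(sys.argv[1])
E
python3 sc.py w1.png
```

```text
t 1.15 p [0.3767 0.2959 0.2786] w 0.0855 F [-0.6  0.5  0.7]
[[0.999, -0.005, -0.036], [0.036, -0.008, 0.999], [-0.005, -1.0, -0.008]] [ 0.668  0.19   0.063  1.453 -0.003  0.632]
red uv [380. 285.] all [480.9 365.2] [47. 72.] 85.9 | top [477.8 370.2] [37. 65.] 85.9 | balls: 
yellow uv [181. 308.] all [517.2 118.1] [ 1. 29.] 75.9 | top [513.2 119.1] [ 1. 21.] 74.9 | balls: 
green uv [296. 331.] all [550.2 268.1] [113.  57.] 14.0 | top [539.8 269.2] [93. 38.] 14.5 | balls: 109 [297. 346.] [0.573 0.268 0.018]
```

View pics/w1.png

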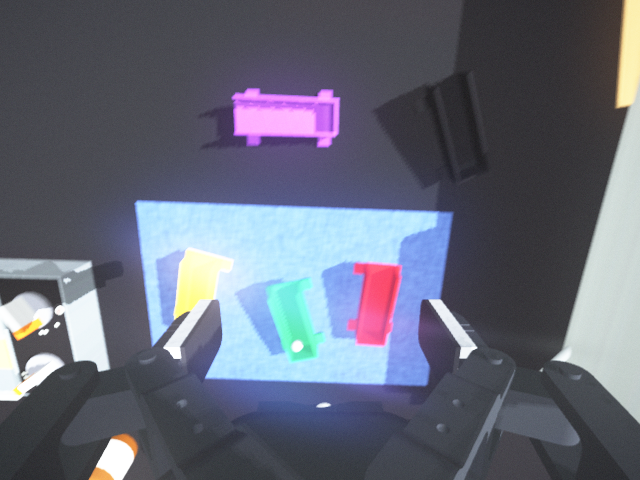

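```bash
cat > w.py <<'E'
from sc import *
def mat(n):
    im,d,K,C=shot(n); P=cloud(d,K,C); H,S,V=cv2.split(cv2.cvtColor(im,cv2.COLOR_BGR2HSV))
    m=(H>100)&(H<125)&(S>100)&(V>60)&(P[...,2]<0.02)&(P[...,2]>-0.02)&(d>0)&(P[...,0]>0.2)&(P[...,0]<0.8)
    q=P[m]; print(n,"mat",np.percentile(q,[0.5,50,99.5],axis=0).round(3).tolist())
mat("wrist");mat("scene");mat("side")
scoops("s1.png",cam="scene");scoops("d1.png",cam="side")
E
python3 w.py
```

```text
wrist mat [[0.381, 0.063, -0.002], [0.538, 0.35, 0.001], [0.689, 0.463, 0.004]]
scene mat [[0.379, 0.064, -0.003], [0.543, 0.231, 0.001], [0.641, 0.463, 0.004]]
side mat [[0.378, 0.061, -0.002], [0.479, 0.223, 0.003], [0.641, 0.463, 0.008]]
t 1.35 p [0.3752 0.2977 0.2785] w 0.0856 F [-0.1  0.6  0.6]
[[0.999, -0.006, -0.036], [0.036, -0.007, 0.999], [-0.006, -1.0, -0.007]] [ 0.672  0.191  0.063  1.453 -0.002  0.636]
red uv [416. 189.] all [487.1 380. ] [ 81. 146.] 80.4 | top [502.7 371.9] [ 41. 110.] 87.5 | balls: 
yellow uv [329. 236.] all [495.2 136. ] [ 55. 115.] 81.0 | top [497.8 140.5] [ 37. 109.] 76.3 | balls: 47 [336. 253.] [0.536 0.132 0.019] 
green uv [387. 219.] all [527.7 277.5] [113.  85.] 12.7 | top [531.  269.2] [110.  42.] 14.5 | balls: 12 [402. 233.] [0.573 0.274 0.018] 
t 1.4 p [0.3747 0.2983 0.2786] w 0.0852 F [ 0.9  0.6 -1.3]
[[0.999, -0.006, -0.038], [0.038, -0.007, 0.999], [-0.006, -1.0, -0.007]] [ 0.674  0.19   0.063  1.453 -0.002  0.636]
red uv [239. 208.] all [496.1 367.2] [ 68. 114.] 78.7 | top [497.1 371.6] [ 47. 114.] 87.3 | balls: 
yellow uv [292. 265.] all [490.6 136.6] [ 55. 112.] 75.1 | top [491.7 141.3] [ 46. 112.] 75.8 | balls: 19 [310. 259.] [0.534 0.136 0.02 ] 
green uv [273. 228.] all [527.1 262.3] [116.  59.] 10.0 | top [526.1 265.6] [117.  43.] 14.2 | balls:
```

Emit:
move_arm --increments '[{"grip":0,"linear":[0.06,0,-0.17],"twist":0.019},{"grip":0,"linear":[0.06,0,-0.17],"twist":0},{"grip":0,"linear":[0.06,0,-0.17],"twist":0},{"grip":0,"linear":[0.06,0,-0.17],"twist":0},{"grip":0,"linear":[0.06,0,-0.17],"twist":0}]'

```text
clock: 1.95
eef_pos: [0.4341, 0.1351, 0.2788]
tool_rot: [0.709, 0.006, -0.011, -0.705]
ft_force: [0.6, 0.2, -0.5]
grip_width: 0.0858
```

Emit:
move_arm --increments '[{"grip":0,"linear":[0.06,0,-0.17],"twist":0},{"grip":0,"linear":[0.06,0,-0.17],"twist":0},{"grip":0,"linear":[0.06,0,-0.17],"twist":0},{"grip":0,"linear":[0.06,0,-0.17],"twist":0},{"grip":0,"linear":[0,0,0],"twist":0}]'

```text
clock: 2.45
eef_pos: [0.487, -0.0003, 0.2793]
tool_rot: [0.709, 0.01, -0.014, -0.705]
ft_force: [-1.1, 0.2, 0.3]
grip_width: 0.0854
```

```bash
cat > dial.py <<'E'
from h import *
import sys
def dials(fn,cam="wrist"):
    im,d,K,C=shot(cam,fn); P=cloud(d,K,C); H,S,V=cv2.split(cv2.cvtColor(im,cv2.COLOR_BGR2HSV)); X,Y,Z=P[...,0],P[...,1],P[...,2]
    for nm,c in dict(near=(.5085,-.0465),far=(.5925,-.0465)).items():
        m=(d>0)&(Z>0.073)&(Z<0.10)&(np.hypot(X-c[0],Y-c[1])<0.028)
        o=m&(H>=5)&(H<=20)&(S>130)
        q=P[m][:,:2]*1000; r=cv2.minAreaRect(q.astype(np.float32))
        oc=P[o][:,:2].mean(0)*1000; v=oc-np.array(r[0])
        print(nm,"rect",np.round(r[0],1),np.round(r[1],1),round(r[2],1),"orange",oc.round(1),o.sum(),"angle cw from +y deg",np.degrees(np.arctan2(v[0],v[1])).round(1))
    m=(d>0)&(Z>0.045)&(Z<0.07)&(Y<0)&(S<80)&(X>0.42)&(X<0.68); p=P[m]; r=cv2.minAreaRect((p[:,:2]*1000).astype(np.float32)); print("case",np.round(r[0]),np.round(r[1]),round(r[2],1))
if __name__=="__main__":
    st(); dials(sys.argv[1]); dials(sys.argv[1].replace(".png","s.png"),"scene")
E
python3 dial.py w2.png
```

```text
t 2.45 p [ 4.870e-01 -3.000e-04  2.793e-01] w 0.0854 F [-1.1  0.2  0.3]
[[0.999, -0.005, -0.034], [0.034, -0.005, 0.999], [-0.005, -1.0, -0.005]] [ 0.003  0.203  0.081  1.454 -0.005 -0.032]
near rect [508.2 -48. ] [40.5 10.8] 28.5 orange [525.1 -44.4] 5 angle cw from +y deg 77.8
far rect [592.2 -47.6] [11.2 41.1] 36.5 orange [597.8 -62.2] 44 angle cw from +y deg 158.9
case [ 552. -200.] [171. 382.] 0.6
near rect [508.5 -46.7] [41.7 11.6] 30.2 orange [524.9 -40.1] 36 angle cw from +y deg 68.2
far rect [592.  -45.8] [11.4 41.5] 36.8 orange [604.2 -59.3] 32 angle cw from +y deg 137.9
case [ 552. -214.] [173. 416.] 0.6
```

View pics/w2.png

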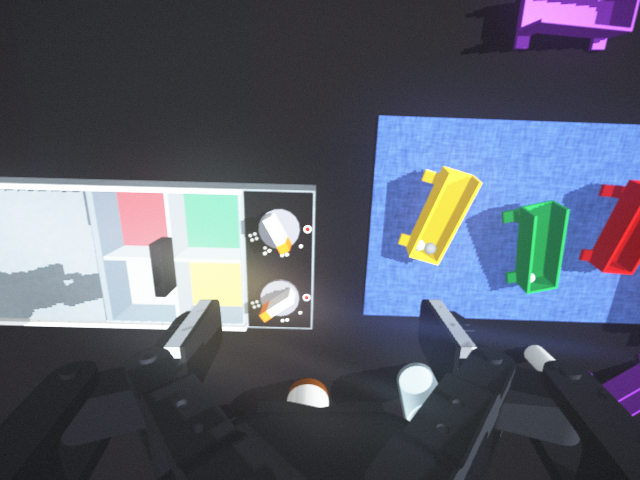

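Emit:
move_arm --increments '[{"grip":0.4,"linear":[0.05,0.1,-0.12],"twist":0},{"grip":0.4,"linear":[0.05,0.1,-0.12],"twist":0},{"grip":0.4,"linear":[0,0.1,0],"twist":-0.075},{"grip":0.4,"linear":[0,0.1,0],"twist":-0.075},{"grip":0.4,"linear":[0,0.1,0],"twist":-0.075}]'

```text
clock: 3.05
eef_pos: [0.5098, -0.036, 0.1805]
tool_rot: [0.686, 0.176, -0.175, -0.684]
ft_force: [-1.1, -0.2, -0.1]
grip_width: 0.0513
```

```bash
cat > go.py <<'E'
from h import *
import sys
# usage: go.py x y z [cw angle of tool z from world +y, deg] -> tool-axis deltas in move units, total
def go(x,y,z,a=None):
    o=bot.get_obs(); M=R.from_quat(o["tool_rot"]).as_matrix(); p=np.array(o["eef_pos"]); d=np.array([x,y,z])-p
    zc=np.degrees(np.arctan2(M[0,2],M[1,2])); M0=M
    print("t",round(o["clock"],2),"p",p.round(4),"zang",zc.round(1),"tilt",M[:2,1].round(4),"j6",round(o["joint_pos"][5],2),"w",round(float(o["grip_width"]),4),"F",np.round(o["ft_force"],1))
    print("linear total units",(M.T@d/0.2).round(3), "" if a is None else "twist total units %.3f"%(np.radians(a-zc)/2))
    if a is not None:
        th=np.radians(a); Z=np.array([np.sin(th),np.cos(th),0]);Y=np.array([0,0,-1.]);N=np.c_[np.cross(Y,Z),Y,Z]; print("if after twist: linear",(N.T@d/0.2).round(3))
if __name__=="__main__": go(*map(float,sys.argv[1:]))
E
python3 go.py 0.5084 -0.0472 0.067 -29.5
```

```text
t 3.05 p [ 0.5098 -0.036   0.1805] zang -28.8 tilt [ 0.0028 -0.0014] j6 -0.57 w 0.0513 F [-1.1 -0.2 -0.1]
linear total units [-0.034  0.568 -0.044] twist total units -0.006
if after twist: linear [-0.034  0.568 -0.045]
```

Emit:
move_arm --increments '[{"grip":0.4,"linear":[-0.02,0,-0.03],"twist":-0.005},{"grip":0.4,"linear":[-0.014,0.1,-0.015],"twist":0},{"grip":0.4,"linear":[0,0.12,0],"twist":0},{"grip":0.4,"linear":[0,0.12,0],"twist":0},{"grip":0.4,"linear":[0,0.08,0],"twist":0}]'

```text
clock: 3.55
eef_pos: [0.5095, -0.0405, 0.0984]
tool_rot: [0.685, 0.183, -0.177, -0.683]
ft_force: [-0.8, -0.1, 0.2]
grip_width: 0.0514
```

```bash
python3 go.py 0.5084 -0.0472 0.067 -29.5
```

```text
t 3.55 p [ 0.5095 -0.0405  0.0984] zang -29.5 tilt [ 0.0077 -0.001 ] j6 -0.59 w 0.0514 F [-0.8 -0.1  0.2]
linear total units [-0.022  0.157 -0.026] twist total units -0.000
if after twist: linear [-0.021  0.157 -0.026]
```

Emit:
move_arm --increments '[{"grip":0.4,"linear":[-0.02,0.05,-0.025],"twist":0},{"grip":0.4,"linear":[-0.01,0.06,-0.015],"twist":0},{"grip":0.4,"linear":[0,0.04,0],"twist":0},{"grip":0.4,"linear":[0,0.02,0],"twist":0},{"grip":0.4,"linear":[0,0,0],"twist":0}]'

```text
clock: 4.05
eef_pos: [0.5094, -0.049, 0.0642]
tool_rot: [0.685, 0.183, -0.176, -0.683]
ft_force: [0.0, 0.1, -0.4]
grip_width: 0.0514
```

```bash
python3 go.py 0.5084 -0.0472 0.067 -29.5
```

```text
t 4.05 p [ 0.5094 -0.049   0.0642] zang -29.4 tilt [ 0.0095 -0.0011] j6 -0.61 w 0.0514 F [ 0.   0.1 -0.4]
linear total units [ 0.    -0.014  0.01 ] twist total units -0.001
if after twist: linear [ 0.    -0.014  0.01 ]
```

Emit:
move_arm --increments '[{"grip":1,"linear":[0,-0.015,0.01],"twist":0},{"grip":1,"linear":[0,0,0],"twist":0},{"grip":1,"linear":[0,0,0],"twist":0},{"grip":1,"linear":[0,0,0],"twist":0},{"grip":1,"linear":[0,0,0],"twist":0}]'

```text
clock: 4.55
eef_pos: [0.509, -0.0467, 0.0689]
tool_rot: [0.685, 0.183, -0.176, -0.683]
ft_force: [0.1, 0.5, -1.9]
grip_width: 0.0083
```

Emit:
move_arm --increments '[{"grip":1,"linear":[0,0,0],"twist":0.05},{"grip":1,"linear":[0,0,0],"twist":0.07},{"grip":1,"linear":[0,0,0],"twist":0.07},{"grip":1,"linear":[0,0,0],"twist":0.07},{"grip":1,"linear":[0,0,0],"twist":0.07}]'

```text
clock: 5.05
eef_pos: [0.5091, -0.0474, 0.0689]
tool_rot: [0.705, -0.056, 0.065, -0.704]
ft_force: [-0.3, 0.4, -0.6]
grip_width: 0.0086
```

```bash
python3 go.py 0.5084 -0.0472 0.067 29.4
```

```text
t 5.05 p [ 0.5091 -0.0474  0.0689] zang 9.8 tilt [ 0.0114 -0.0021] j6 0.08 w 0.0086 F [-0.3  0.4 -0.6]
linear total units [-0.003  0.01   0.   ] twist total units 0.171
if after twist: linear [-0.003  0.01  -0.001]
```

Emit:
move_arm --increments '[{"grip":1,"linear":[0,0,0],"twist":0.06},{"grip":1,"linear":[0,0,0],"twist":0.06},{"grip":1,"linear":[0,0,0],"twist":0.04},{"grip":1,"linear":[0,0,0],"twist":0},{"grip":1,"linear":[0,0,0],"twist":0}]'

```text
clock: 5.55
eef_pos: [0.5089, -0.0477, 0.0689]
tool_rot: [0.685, -0.172, 0.18, -0.685]
ft_force: [-0.7, 0.3, -0.6]
grip_width: 0.0086
```

```bash
python3 go.py 0.5084 -0.0472 0.067 29.4
```

```text
t 5.55 p [ 0.5089 -0.0477  0.0689] zang 28.9 tilt [ 0.0109 -0.0032] j6 0.41 w 0.0086 F [-0.7  0.3 -0.6]
linear total units [-0.004  0.01   0.001] twist total units 0.005
if after twist: linear [-0.003  0.01   0.001]
```

Emit:
move_arm --increments '[{"grip":0.4,"linear":[0,0,0],"twist":0},{"grip":0.4,"linear":[0,0,0],"twist":0},{"grip":0.4,"linear":[0,0,0],"twist":0},{"grip":0.4,"linear":[0,-0.15,0],"twist":0},{"grip":0.4,"linear":[0,-0.2,0],"twist":0.07}]'

```text
clock: 6.05
eef_pos: [0.504, -0.0474, 0.1352]
tool_rot: [0.672, -0.224, 0.224, -0.67]
ft_force: [1.1, 0.0, 0.1]
grip_width: 0.0513
```

Emit:
move_arm --increments '[{"grip":0.4,"linear":[0,0,0],"twist":0.07},{"grip":0.4,"linear":[0,0,0],"twist":0.07},{"grip":0.4,"linear":[0.08,0,0.11],"twist":0.005},{"grip":0.4,"linear":[0.08,0,0.11],"twist":0},{"grip":0.4,"linear":[0.08,0,0.12],"twist":0}]'

```text
clock: 6.55
eef_pos: [0.5908, -0.0472, 0.1447]
tool_rot: [-0.629, 0.319, -0.327, 0.63]
ft_force: [0.3, -0.4, -0.3]
grip_width: 0.0511
```

```bash
python3 go.py 0.5922 -0.047 0.068 53.5; python3 dial.py w3.png
```

```text
t 6.55 p [ 0.5908 -0.0472  0.1447] zang 54.3 tilt [ 0.0112 -0.004 ] j6 0.87 w 0.0511 F [ 0.3 -0.4 -0.3]
linear total units [-0.     0.383  0.004] twist total units -0.007
if after twist: linear [0.003 0.383 0.006]
t 6.55 p [ 0.5908 -0.0472  0.1447] w 0.0511 F [ 0.3 -0.4 -0.3]
[[0.583, 0.011, 0.812], [-0.812, -0.004, 0.583], [0.01, -1.0, 0.007]] [-0.078  0.462  0.095  1.193 -0.003  0.87 ]
near rect [508.8 -47.9] [10.8 40.4] 60.9 orange [524.7 -56.1] 63 angle cw from +y deg 116.9
far rect [592.3 -47.3] [ 9.9 40.9] 36.3 orange [599.6 -60.8] 32 angle cw from +y deg 151.6
case [ 552. -189.] [171. 361.] 0.5
near rect [0. 0.] [0. 0.] 0.0 orange [nan nan] 0 angle cw from +y deg nan
far rect [592.6 -46. ] [10.8 40.8] 36.6 orange [602.9 -58.8] 51 angle cw from +y deg 141.3
case [ 552. -215.] [173. 416.] 0.4dial.py:9: RuntimeWarning: Mean of empty slice.
  oc=P[o][:,:2].mean(0)*1000; v=oc-np.array(r[0])
  ret = um.true_divide(
```

Emit:
move_arm --increments '[{"grip":0.4,"linear":[0.005,0.1,0.007],"twist":-0.006},{"grip":0.4,"linear":[0,0.12,0],"twist":0},{"grip":0.4,"linear":[0,0.1,0],"twist":0},{"grip":0.4,"linear":[0,0.04,0],"twist":0},{"grip":0.4,"linear":[0,0,0],"twist":0}]'

```text
clock: 7.15
eef_pos: [0.5952, -0.0476, 0.0706]
tool_rot: [-0.631, 0.313, -0.323, 0.632]
ft_force: [-0.1, 0.3, 0.3]
grip_width: 0.0511
```

```bash
python3 go.py 0.5922 -0.047 0.068 53.5
```

```text
t 7.15 p [ 0.5952 -0.0476  0.0706] zang 53.5 tilt [ 0.014  -0.0045] j6 0.86 w 0.0511 F [-0.1  0.3  0.3]
linear total units [-0.011  0.013 -0.011] twist total units -0.000
if after twist: linear [-0.011  0.013 -0.011]
```

Emit:
move_arm --increments '[{"grip":1,"linear":[-0.015,0.015,-0.015],"twist":0},{"grip":1,"linear":[0,0,0],"twist":0},{"grip":1,"linear":[0,0,0],"twist":0},{"grip":1,"linear":[0,0,0],"twist":0},{"grip":1,"linear":[0,0,0],"twist":0}]'

```text
clock: 7.65
eef_pos: [0.5921, -0.0465, 0.07]
tool_rot: [-0.63, 0.312, -0.325, 0.633]
ft_force: [1.4, -0.4, -4.5]
grip_width: 0.0082
```

Emit:
move_arm --increments '[{"grip":1,"linear":[0,0,0],"twist":-0.05},{"grip":1,"linear":[0,0,0],"twist":-0.07},{"grip":1,"linear":[0,0,0],"twist":-0.07},{"grip":1,"linear":[0,0,0],"twist":-0.07},{"grip":1,"linear":[0,0,0],"twist":-0.07}]'

```text
clock: 8.15
eef_pos: [0.5922, -0.0464, 0.0699]
tool_rot: [0.702, -0.081, 0.094, -0.701]
ft_force: [1.9, 1.4, -3.6]
grip_width: 0.0086
```

Emit:
move_arm --increments '[{"grip":1,"linear":[0,0,0],"twist":-0.07},{"grip":1,"linear":[0,0,0],"twist":-0.07},{"grip":1,"linear":[0,0,0],"twist":-0.07},{"grip":1,"linear":[0,0,0],"twist":-0.07},{"grip":1,"linear":[0,0,0],"twist":-0.07}]'

```text
clock: 8.65
eef_pos: [0.5923, -0.0463, 0.07]
tool_rot: [0.689, 0.174, -0.163, -0.684]
ft_force: [1.2, 0.5, -3.6]
grip_width: 0.0086
```

```bash
python3 go.py 0.5922 -0.047 0.068 -50.6
```

```text
t 8.65 p [ 0.5923 -0.0463  0.07  ] zang -27.6 tilt [ 0.0176 -0.0028] j6 -0.56 w 0.0086 F [ 1.2  0.5 -3.6]
linear total units [-0.002  0.01  -0.003] twist total units -0.201
if after twist: linear [-0.003  0.01  -0.002]
```

Emit:
move_arm --increments '[{"grip":1,"linear":[0,0,0],"twist":-0.07},{"grip":1,"linear":[0,0,0],"twist":-0.07},{"grip":1,"linear":[0,0,0],"twist":-0.053},{"grip":1,"linear":[0,0,0],"twist":0},{"grip":1,"linear":[0,0,0],"twist":0}]'

```text
clock: 9.15
eef_pos: [0.5922, -0.0462, 0.07]
tool_rot: [0.643, 0.307, -0.296, -0.637]
ft_force: [0.2, -0.5, -2.6]
grip_width: 0.0086
```

```bash
python3 go.py 0.5922 -0.047 0.068 -50.6
```

```text
t 9.15 p [ 0.5922 -0.0462  0.07  ] zang -50.5 tilt [ 0.0171 -0.0013] j6 -0.96 w 0.0086 F [ 0.2 -0.5 -2.6]
linear total units [-0.003  0.01  -0.002] twist total units -0.001
if after twist: linear [-0.003  0.01  -0.002]
```

Emit:
move_arm --increments '[{"grip":0.4,"linear":[0,0,0],"twist":0},{"grip":0.4,"linear":[0,0,0],"twist":0},{"grip":0.4,"linear":[0,0,0],"twist":0},{"grip":0.4,"linear":[0,-0.15,0],"twist":0},{"grip":0.4,"linear":[0,-0.22,0],"twist":0.07}]'

```text
clock: 9.65
eef_pos: [0.5868, -0.046, 0.1404]
tool_rot: [0.661, 0.255, -0.252, -0.659]
ft_force: [1.6, -0.2, 0.1]
grip_width: 0.0509
```

Emit:
move_arm --increments '[{"grip":0.4,"linear":[0,0,0],"twist":0.072},{"grip":0.4,"linear":[0,0,0],"twist":0.072},{"grip":0.4,"linear":[0,0,0],"twist":0.072},{"grip":0.4,"linear":[0,0,0],"twist":0.072},{"grip":0.4,"linear":[0,0,0],"twist":0.072}]'

```text
clock: 10.15
eef_pos: [0.593, -0.0466, 0.1522]
tool_rot: [0.708, 0.003, 0.015, -0.706]
ft_force: [0.1, 0.7, 0.5]
grip_width: 0.0512
```

Emit:
move_arm --increments '[{"grip":0.4,"linear":[-0.05,0,-0.15],"twist":0},{"grip":0.4,"linear":[-0.05,0,-0.15],"twist":0},{"grip":0.4,"linear":[-0.05,0,-0.15],"twist":0},{"grip":0.4,"linear":[-0.05,0,-0.15],"twist":0},{"grip":0.4,"linear":[0,0,0],"twist":0}]'

```text
clock: 10.65
eef_pos: [0.5514, -0.1686, 0.1542]
tool_rot: [0.709, 0.005, 0.017, -0.705]
ft_force: [-0.5, 0.5, -0.2]
grip_width: 0.0514
```

```bash
python3 go.py 0.5515 -0.1727 0.068 -0.5; python3 dial.py w4.png; python3 - <<'E'
from h import *
im,d,K,C=shot("wrist","w5.png"); P=cloud(d,K,C); X,Y,Z=P[...,0],P[...,1],P[...,2]
m=(d>0)&(Z>0.08)&(Z<0.1)&(abs(X-.55)<.05)&(abs(Y+.17)<.03); print(cv2.minAreaRect((P[m][:,:2]*1000).astype(np.float32)))
E
```

```text
t 10.65 p [ 0.5514 -0.1686  0.1542] zang 1.0 tilt [ 0.0309 -0.0054] j6 -0.28 w 0.0514 F [-0.5  0.5 -0.2]
linear total units [-0.013  0.431 -0.018] twist total units -0.013
if after twist: linear [ 0.     0.431 -0.021]
t 10.65 p [ 0.5514 -0.1686  0.1542] w 0.0514 F [-0.5  0.5 -0.2]
[[0.999, 0.031, 0.018], [-0.018, -0.005, 1.0], [0.031, -1.0, -0.005]] [-0.299  0.409  0.039  1.169  0.004 -0.281]
near rect [508.2 -48.7] [11.5 40.6] 61.2 orange [520.1 -60.1] 237 angle cw from +y deg 133.8
far rect [592.3 -47.5] [42.1 10.4] 50.9 orange [602.5 -34.8] 124 angle cw from +y deg 38.8
case [ 552. -216.] [171. 416.] 0.5
near rect [508.9 -46.5] [10.6 41.2] 61.4 orange [523.7 -54.9] 49 angle cw from +y deg 119.4
far rect [592.4 -45.3] [40.5 12.4] 50.2 orange [603.5 -33.7] 51 angle cw from +y deg 43.9
case [ 551. -215.] [173. 416.] 0.5
((551.0995483398438, -173.80322265625), (59.849647521972656, 11.999943733215332), 0.5098752975463867)
```

View pics/w4.png

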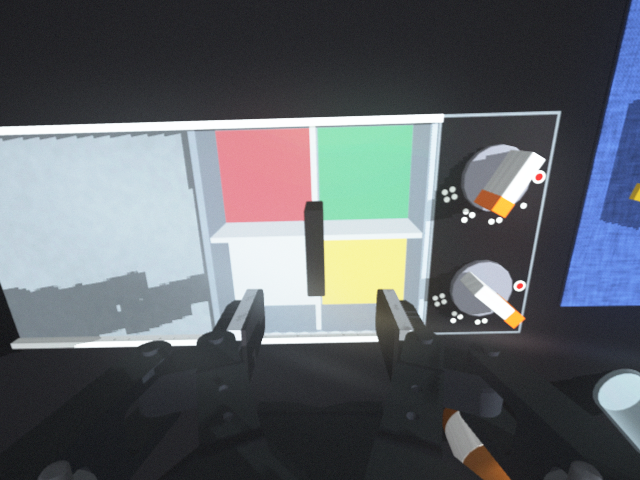

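Emit:
move_arm --increments '[{"grip":0.4,"linear":[-0.013,0.1,-0.03],"twist":-0.013},{"grip":0.4,"linear":[0,0.13,-0.01],"twist":0},{"grip":0.4,"linear":[0,0.12,0],"twist":0},{"grip":0.4,"linear":[0,0.05,0],"twist":0},{"grip":0.4,"linear":[0,0,0],"twist":0}]'

```text
clock: 11.3
eef_pos: [0.557, -0.1684, 0.0741]
tool_rot: [0.708, 0.021, 0.006, -0.706]
ft_force: [-0.4, 0.9, 0.1]
grip_width: 0.051
```

```bash
python3 go.py 0.5512 -0.1735 0.068 -0.5
```

```text
t 11.3 p [ 0.557  -0.1684  0.0741] zang -1.2 tilt [ 0.0376 -0.0037] j6 -0.32 w 0.051 F [-0.4  0.9  0.1]
linear total units [-0.031  0.029 -0.025] twist total units 0.006
if after twist: linear [-0.029  0.03  -0.025]
```

Emit:
move_arm --increments '[{"grip":0.4,"linear":[-0.03,0.03,-0.035],"twist":0.005},{"grip":1,"linear":[0,0,-0.005],"twist":0},{"grip":1,"linear":[0,0,0],"twist":0},{"grip":1,"linear":[0,0,0],"twist":0},{"grip":1,"linear":[0,0,0],"twist":0}]'

```text
clock: 11.8
eef_pos: [0.5529, -0.1762, 0.0704]
tool_rot: [0.708, 0.019, 0.01, -0.705]
ft_force: [1.5, -0.0, -6.8]
grip_width: 0.0104
```

Emit:
move_arm --increments '[{"grip":1,"linear":[0,0,-0.08],"twist":0},{"grip":1,"linear":[0,0,-0.12],"twist":0},{"grip":1,"linear":[0,0,-0.15],"twist":0},{"grip":1,"linear":[0,0,-0.15],"twist":0},{"grip":1,"linear":[0,0,-0.15],"twist":0}]'

```text
clock: 12.3
eef_pos: [0.554, -0.3037, 0.0704]
tool_rot: [-0.705, -0.02, -0.007, 0.709]
ft_force: [1.2, 2.5, -1.0]
grip_width: 0.0106
```

```bash
python3 go.py 0.5498 -0.338 0.068 -0.5
```

```text
t 12.3 p [ 0.554  -0.3037  0.0704] zang -1.1 tilt [0.0388 0.0053] j6 -0.53 w 0.0106 F [ 1.2  2.5 -1. ]
linear total units [-0.024  0.01  -0.171] twist total units 0.005
if after twist: linear [-0.022  0.012 -0.171]
```

Emit:
move_arm --increments '[{"grip":1,"linear":[-0.01,0,-0.1],"twist":0},{"grip":1,"linear":[-0.005,0,-0.07],"twist":0},{"grip":1,"linear":[0,0,-0.03],"twist":0},{"grip":1,"linear":[0,0,-0.03],"twist":0},{"grip":1,"linear":[0,0,-0.02],"twist":0}]'

```text
clock: 12.8
eef_pos: [0.5543, -0.3374, 0.0704]
tool_rot: [-0.689, -0.025, -0.007, 0.724]
ft_force: [1.1, 11.3, 0.6]
grip_width: 0.0106
```

```bash
python3 go.py 0.5498 -0.338 0.068 -0.5
```

```text
t 12.8 p [ 0.5543 -0.3374  0.0704] zang -1.5 tilt [0.0451 0.0505] j6 -0.6 w 0.0106 F [ 1.1 11.3  0.6]
linear total units [-0.023  0.011 -0.003] twist total units 0.009
if after twist: linear [-0.023  0.012 -0.003]
```

Emit:
move_arm --increments '[{"grip":0,"linear":[0,0,0.02],"twist":0},{"grip":0,"linear":[0,0,0],"twist":0},{"grip":0,"linear":[0,0,0],"twist":0},{"grip":0,"linear":[0,-0.2,0],"twist":0},{"grip":0,"linear":[0,-0.24,0],"twist":0}]'

```text
clock: 13.3
eef_pos: [0.5458, -0.3371, 0.153]
tool_rot: [-0.687, -0.02, -0.003, 0.726]
ft_force: [0.4, -1.1, 0.8]
grip_width: 0.0816
```

Emit:
move_arm --increments '[{"grip":0,"linear":[-0.03,-0.1,0.2],"twist":0},{"grip":0,"linear":[-0.03,0,0.22],"twist":0},{"grip":0,"linear":[-0.03,0,0.22],"twist":0},{"grip":0,"linear":[-0.03,0,0.22],"twist":0},{"grip":0,"linear":[-0.03,0,0.22],"twist":0}]'

```text
clock: 13.8
eef_pos: [0.5153, -0.1307, 0.1929]
tool_rot: [-0.693, -0.023, -0.016, 0.72]
ft_force: [1.6, 0.3, 0.1]
grip_width: 0.0853
```

Emit:
move_arm --increments '[{"grip":0,"linear":[-0.04,0,0.22],"twist":0},{"grip":0,"linear":[-0.04,0,0.22],"twist":0.03},{"grip":0,"linear":[-0.04,0,0.22],"twist":0.03},{"grip":0,"linear":[-0.04,0,0.2],"twist":0.03},{"grip":0,"linear":[0,0,0.1],"twist":0.03}]'

```text
clock: 14.3
eef_pos: [0.4918, 0.0674, 0.2024]
tool_rot: [-0.686, 0.065, -0.106, 0.717]
ft_force: [1.0, -0.5, -0.2]
grip_width: 0.0852
```

```bash
python3 go.py 0.471 0.147 0.024 14; python3 sc.py w6.png; python3 - <<'E'
from sc import *
scoops("s6.png",cam="scene");scoops("d6.png",cam="side")
E
```

```text
t 14.3 p [0.4918 0.0674 0.2024] zang 13.8 tilt [0.0628 0.0359] j6 0.36 w 0.0852 F [ 1.  -0.5 -0.2]
linear total units [-0.243  0.897  0.317] twist total units 0.002
if after twist: linear [-0.197  0.892  0.361]
t 14.3 p [0.4918 0.0674 0.2024] w 0.0852 F [ 1.  -0.5 -0.2]
[[0.969, 0.063, 0.237], [-0.24, 0.036, 0.97], [0.052, -0.997, 0.05]] [ 0.119  0.196 -0.131  1.177  0.028  0.361]
red uv [617. 147.] all [514.7 362.9] [136.  63.] 14.7 | top [502.3 367.3] [ 36. 111.] 89.1 | balls: 
yellow uv [389. 187.] all [499.4 141.8] [ 63. 120.] 72.4 | top [495.5 140.2] [ 38. 113.] 75.7 | balls: 24 [372. 139.] [0.441 0.135 0.036] 174 [366. 188.] [0.486 0.123 0.022] 305 [384. 234.] [0.535 0.132 0.023] 17 [363. 243.] [0.539 0.109 0.022] 
green uv [520. 192.] all [538.4 280.3] [135.  82.] 14.0 | top [530.4 266.7] [113.  39.] 14.1 | balls: 86 [522. 234.] [0.574 0.274 0.018] 
t 14.35 p [0.4931 0.0693 0.2027] w 0.0855 F [0.6 2.2 1.3]
[[0.969, 0.064, 0.237], [-0.24, 0.038, 0.97], [0.053, -0.997, 0.052]] [ 0.121  0.198 -0.129  1.176  0.03   0.364]
red uv [416. 189.] all [489.5 384.4] [ 85. 138.] 86.6 | top [502.7 372.2] [ 41. 110.] 88.0 | balls: 
yellow uv [329. 237.] all [497.4 135.2] [ 56. 109.] 81.6 | top [497.7 140.5] [ 37. 108.] 76.2 | balls: 48 [336. 253.] [0.536 0.131 0.019] 
green uv [387. 219.] all [527.2 279. ] [113.  82.] 13.9 | top [531.4 268.2] [109.  41.] 14.6 | balls: 13 [402. 233.] [0.573 0.274 0.019] 
t 14.4 p [0.4931 0.0673 0.2025] w 0.0858 F [-0.5 -0.5  0. ]
[[0.97, 0.064, 0.234], [-0.236, 0.036, 0.971], [0.054, -0.997, 0.05]] [ 0.118  0.198 -0.129  1.176  0.028  0.357]
red uv [239. 208.] all [497.8 366.3] [ 58. 115.] 87.8 | top [498.  371.2] [ 48. 115.] 87.8 | balls: 
yellow uv [292. 265.] all [490.4 136.9] [ 53. 111.] 75.8 | top [491.4 140.3] [ 45. 111.] 74.9 | balls: 19 [310. 259.] [0.534 0.136 0.02 ] 
green uv [273. 228.] all [526.5 266.4] [115.  60.] 13.6 | top [526.2 267.4] [115.  44.] 14.7 | balls:
```

Emit:
move_arm --increments '[{"grip":0,"linear":[-0.12,0.1,0.16],"twist":0},{"grip":0,"linear":[-0.12,0.1,0.16],"twist":0},{"grip":0,"linear":[0,0.15,0],"twist":0},{"grip":0,"linear":[0,0.15,0],"twist":0},{"grip":0,"linear":[0,0.08,0],"twist":0}]'

```text
clock: 14.95
eef_pos: [0.4752, 0.1391, 0.0879]
tool_rot: [-0.686, 0.06, -0.112, 0.716]
ft_force: [-0.3, 0.4, 0.4]
grip_width: 0.0855
```

```bash
python3 go.py 0.471 0.1465 0.024 14.3
```

```text
t 14.95 p [0.4752 0.1391 0.0879] zang 13.9 tilt [0.0771 0.0327] j6 0.52 w 0.0855 F [-0.3  0.4  0.4]
linear total units [-0.05   0.318  0.015] twist total units 0.004
if after twist: linear [-0.029  0.319  0.031]
```

Emit:
move_arm --increments '[{"grip":0,"linear":[-0.04,0.06,0.02],"twist":0.004},{"grip":0,"linear":[-0.02,0.08,0],"twist":0},{"grip":0,"linear":[0,0.08,0],"twist":0},{"grip":0,"linear":[0,0.06,0],"twist":0},{"grip":0,"linear":[0,0.02,0],"twist":0}]'

```text
clock: 15.45
eef_pos: [0.47, 0.1388, 0.0228]
tool_rot: [-0.688, 0.067, -0.117, 0.713]
ft_force: [-0.2, 0.4, -0.9]
grip_width: 0.0853
```

```bash
python3 go.py 0.471 0.1465 0.024 14.3
```

```text
t 15.45 p [0.47   0.1388 0.0228] zang 14.8 tilt [0.075  0.0264] j6 0.55 w 0.0853 F [-0.2  0.4 -0.9]
linear total units [-0.005 -0.004  0.039] twist total units -0.005
if after twist: linear [-0.005 -0.006  0.038]
```

Emit:
move_arm --increments '[{"grip":0,"linear":[0,0,0.04],"twist":0},{"grip":0,"linear":[0,0,0.012],"twist":0},{"grip":1,"linear":[0,0,0],"twist":0},{"grip":1,"linear":[0,0,0],"twist":0},{"grip":1,"linear":[0,0,0],"twist":0}]'

```text
clock: 15.95
eef_pos: [0.4754, 0.1476, 0.0251]
tool_rot: [-0.688, 0.067, -0.119, 0.713]
ft_force: [0.1, -0.0, -0.1]
grip_width: 0.0439
```

Emit:
move_arm --increments '[{"grip":1,"linear":[0,0,0],"twist":0},{"grip":1,"linear":[0,0,0],"twist":0},{"grip":1,"linear":[0,-0.05,0],"twist":0},{"grip":1,"linear":[0,-0.05,0],"twist":0},{"grip":1,"linear":[0,-0.05,0],"twist":0}]'

```text
clock: 16.45
eef_pos: [0.4714, 0.1466, 0.0566]
tool_rot: [-0.688, 0.067, -0.118, 0.713]
ft_force: [0.2, -0.1, -0.7]
grip_width: 0.0369
```

```bash
python3 go.py 0.471 0.1465 0.15 0; python3 - <<'E'
from h import *
a=shot("scene")[0][150:290,250:430]; b=shot("side")[0][190:310,220:370]
cv2.imwrite("pics/c7.png",np.hstack([cv2.resize(a,(400,311)),cv2.resize(b,(389,311))]))
E
```

```text
t 16.45 p [0.4714 0.1466 0.0566] zang 15.0 tilt [0.0755 0.0252] j6 0.56 w 0.0369 F [ 0.2 -0.1 -0.7]
linear total units [ 0.029 -0.466  0.02 ] twist total units -0.131
if after twist: linear [-0.002 -0.467 -0.   ]
```

View pics/c7.png

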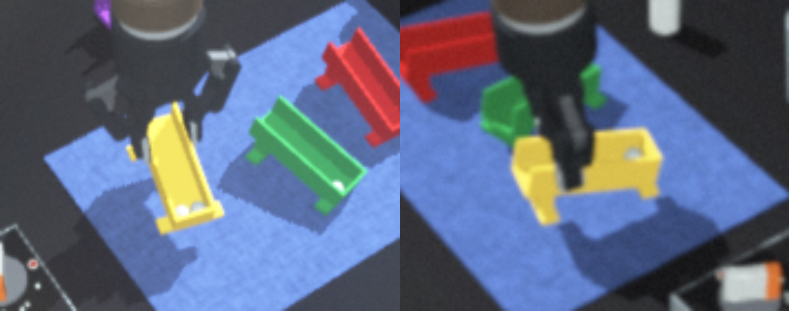

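Emit:
move_arm --increments '[{"grip":1,"linear":[0,-0.08,0],"twist":-0.03},{"grip":1,"linear":[0,-0.1,0],"twist":-0.04},{"grip":1,"linear":[0,-0.1,0],"twist":-0.04},{"grip":1,"linear":[0,-0.1,0],"twist":-0.025},{"grip":1,"linear":[0,-0.08,0],"twist":0}]'

```text
clock: 17.05
eef_pos: [0.4632, 0.1438, 0.1508]
tool_rot: [-0.698, -0.033, -0.02, 0.715]
ft_force: [0.5, -0.2, -1.2]
grip_width: 0.0367
```

```bash
python3 go.py 0.610 -0.1315 0.13 -0.5; python3 - <<'E'
from h import *
z=np.load("scene0.npz"); K,C=z["K"],z["C"]; P=cloud(z["d"],K,C)
for n,(u,v) in dict(bottle=(350,378),beaker=(410,322),slug=(457,262)).items(): print(n,ray([[u,v]],0.07 if n=="bottle" else .04,K,C).round(3),P[v,u].round(3))
z=np.load("side0.npz"); K,C=z["K"],z["C"]; 
E
```

```text
t 17.05 p [0.4632 0.1438 0.1508] zang -1.1 tilt [0.0744 0.0247] j6 0.28 w 0.0367 F [ 0.5 -0.2 -1.2]
linear total units [ 0.7    0.124 -1.393] twist total units 0.005
if after twist: linear [ 0.722  0.104 -1.383]
bottle [[ 0.766 -0.003  0.07 ]] [ 0.777 -0.015  0.123]
beaker [[0.739 0.152 0.04 ]] [0.73  0.167 0.002]
slug [[0.694 0.309 0.04 ]] [0.696 0.304 0.048]
```

Emit:
move_arm --increments '[{"grip":1,"linear":[0.04,0,-0.08],"twist":0},{"grip":1,"linear":[0.07,0,-0.13],"twist":0},{"grip":1,"linear":[0.08,0,-0.15],"twist":0},{"grip":1,"linear":[0.08,0,-0.15],"twist":0},{"grip":1,"linear":[0.08,0,-0.15],"twist":0}]'

```text
clock: 17.55
eef_pos: [0.5383, 0.0137, 0.1577]
tool_rot: [-0.697, -0.039, -0.019, 0.716]
ft_force: [0.0, 0.4, -0.8]
grip_width: 0.0365
```

Emit:
move_arm --increments '[{"grip":1,"linear":[0.08,0,-0.15],"twist":0},{"grip":1,"linear":[0.08,0,-0.15],"twist":0},{"grip":1,"linear":[0.08,0,-0.15],"twist":0},{"grip":1,"linear":[0.07,0,-0.13],"twist":0},{"grip":1,"linear":[0.03,0,-0.08],"twist":0}]'

```text
clock: 18.05
eef_pos: [0.6128, -0.1243, 0.1595]
tool_rot: [-0.697, -0.039, -0.02, 0.716]
ft_force: [0.4, -0.3, 0.1]
grip_width: 0.037
```

```bash
python3 go.py 0.610 -0.1315 0.095 -0.5; python3 - <<'E'
from h import *
im,d,K,C=shot("side"); im2,d2,K2,C2=shot("scene")
p=[.61,-.13,.1]
def pix(p,K,C):
    q=np.linalg.inv(C)@np.r_[p,1]; return (K@q[:3]/q[2])[:2].astype(int)
out=[]
for i,k,c in((im,K,C),(im2,K2,C2)):
    u,v=pix(p,k,c); print(u,v); u=max(u,80);v=min(max(v,80),400); out.append(cv2.resize(i[v-80:v+80,u-80:u+80],(400,400)))
cv2.imwrite("pics/c8.png",np.hstack(out))
for n,dd,k,c in (("side",d,K,C),("scene",d2,K2,C2)):
    P=cloud(dd,k,c); m=(dd>0)&(abs(P[...,0]-.66)<.06)&(abs(P[...,1]+.13)<.12)&(P[...,2]>.0); 
E
```

```text
t 18.05 p [ 0.6128 -0.1243  0.1595] zang -1.6 tilt [0.0824 0.0277] j6 -0.25 w 0.037 F [ 0.4 -0.3  0.1]
linear total units [-0.041  0.319 -0.044] twist total units 0.009
if after twist: linear [-0.014  0.323 -0.036]
427 292
231 335
```

View pics/c8.png

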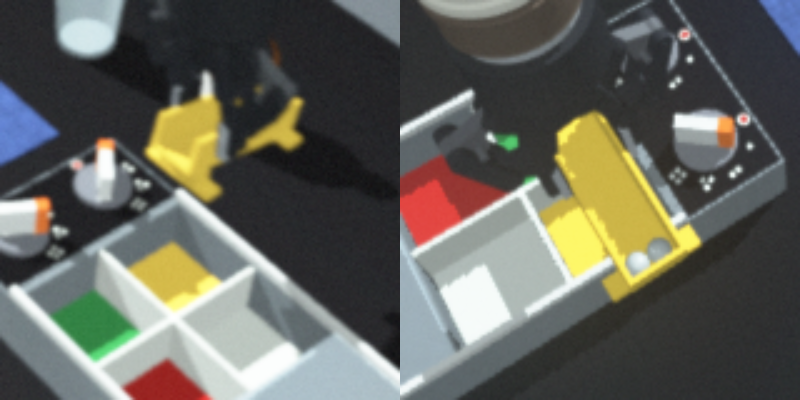

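Emit:
move_arm --increments '[{"grip":1,"linear":[-0.02,0.05,-0.03],"twist":0.005},{"grip":1,"linear":[-0.02,0.08,-0.02],"twist":0},{"grip":1,"linear":[-0.01,0.08,0],"twist":0},{"grip":1,"linear":[0,0.08,0],"twist":0},{"grip":1,"linear":[0,0.04,0],"twist":0}]'

```text
clock: 18.65
eef_pos: [0.6048, -0.131, 0.0886]
tool_rot: [-0.697, -0.034, -0.023, 0.716]
ft_force: [-0.6, -0.1, -1.8]
grip_width: 0.0369
```

```bash
python3 go.py 0.610 -0.1315 0.076 -0.5
```

```text
t 18.65 p [ 0.6048 -0.131   0.0886] zang -0.9 tilt [0.0804 0.0283] j6 -0.25 w 0.0369 F [-0.6 -0.1 -1.8]
linear total units [ 0.021  0.065 -0.005] twist total units 0.004
if after twist: linear [ 0.026  0.063 -0.003]
```

Emit:
move_arm --increments '[{"grip":1,"linear":[0.03,0.02,0],"twist":0},{"grip":1,"linear":[0,0.02,0],"twist":0},{"grip":1,"linear":[0,0.02,0],"twist":0},{"grip":1,"linear":[0,0.02,0],"twist":0},{"grip":1,"linear":[0,0.02,0],"twist":0}]'

```text
clock: 19.15
eef_pos: [0.6154, -0.1292, 0.0751]
tool_rot: [-0.697, -0.038, -0.025, 0.716]
ft_force: [-3.8, 0.5, 10.9]
grip_width: 0.0369
```

```bash
cat > tip.py <<'E'
from h import *
import sys
from go import go
lo,hi=dict(yellow=(20,34),green=(45,85),red=(0,8))[sys.argv[1]]
go(0.61,-.1315,.076,-.5)
im,d,K,C=shot("scene"); P=cloud(d,K,C); H,S,V=cv2.split(cv2.cvtColor(im,cv2.COLOR_BGR2HSV)); m=(d>0)&(H>=lo)&(H<=hi)&(S>120)&(P[...,2]>0.055)&(P[...,1]<0)
q=P[m]; print(m.sum(),"x",np.percentile(q[:,0],[1,99]).round(3),"zmax",q[:,2].max().round(3))
# max z profile along x (wall tops)
for x in np.arange(.46,.72,.02):
    s=q[abs(q[:,0]-x)<.006]
    if len(s)>3: print(round(x,2),np.percentile(s[:,2],97).round(4),end="; ")
xs=[];zs=[]
for x in np.arange(q[:,0].min()+.012,q[:,0].max()-.012,.006):
    s=q[abs(q[:,0]-x)<.004]
    if len(s)>3: xs.append(x);zs.append(np.percentile(s[:,2],95))
print("\nslope deg",np.degrees(np.arctan(np.polyfit(xs,zs,1)[0])).round(1),"(level scoop: about -12; tip = slope+12)")
if len(sys.argv)>2:
    b,_,Kb,Cb=shot("side")
    def pix(p,K,C):
        r=np.linalg.inv(C)@np.r_[p,1]; return np.clip((K@r[:3]/r[2])[:2].astype(int),[90,90],[549,389])
    c=q.mean(0); out=[]
    for i,k,cc in((b,Kb,Cb),(im,K,C)):
        u,v=pix(c,k,cc); out.append(cv2.resize(i[v-90:v+90,u-90:u+90],(400,400)))
    cv2.imwrite("pics/"+sys.argv[2],np.hstack(out))
E
python3 tip.py yellow
```

```text
t 19.15 p [ 0.6154 -0.1292  0.0751] zang -1.0 tilt [0.0889 0.0274] j6 -0.24 w 0.0369 F [-3.8  0.5 10.9]
linear total units [-0.027 -0.007 -0.011] twist total units 0.005
if after twist: linear [-0.027 -0.004 -0.011]
1489 x [0.587 0.691] zmax 0.16
0.58 0.0739; 0.6 0.0865; 0.62 0.151; 0.64 0.0912; 0.66 0.0878; 0.68 0.0843; 
slope deg -12.3 (level scoop: about -12; tip = slope+12)
```

Emit:
move_arm --increments '[{"grip":1,"linear":[0,0.03,0],"twist":0},{"grip":1,"linear":[0,0.03,0],"twist":0},{"grip":1,"linear":[0,0.03,0],"twist":0},{"grip":1,"linear":[0,0,0],"twist":0},{"grip":1,"linear":[0,0,0],"twist":0}]'

```text
clock: 19.7
eef_pos: [0.6275, -0.1302, 0.0765]
tool_rot: [-0.698, -0.049, -0.036, 0.713]
ft_force: [0.8, -0.3, -1.4]
grip_width: 0.037
```

```bash
python3 tip.py yellow
```

```text
t 19.7 p [ 0.6275 -0.1302  0.0765] zang -1.1 tilt [0.1195 0.0228] j6 -0.24 w 0.037 F [ 0.8 -0.3 -1.4]
linear total units [-0.087 -0.008 -0.005] twist total units 0.005
if after twist: linear [-0.088  0.002 -0.006]
1567 x [0.598 0.703] zmax 0.171
0.6 0.0779; 0.62 0.0979; 0.64 0.1441; 0.66 0.0922; 0.68 0.0879; 0.7 0.086; 
slope deg -16.8 (level scoop: about -12; tip = slope+12)
```

Emit:
move_arm --increments '[{"grip":1,"linear":[-0.04,-0.05,-0.006],"twist":0.005},{"grip":1,"linear":[-0.06,0,0],"twist":0},{"grip":1,"linear":[-0.03,0.03,0],"twist":0},{"grip":1,"linear":[-0.01,0.03,0],"twist":0},{"grip":1,"linear":[0,0,0],"twist":0}]'

```text
clock: 20.25
eef_pos: [0.5991, -0.1324, 0.0744]
tool_rot: [-0.698, -0.046, -0.042, 0.713]
ft_force: [-0.5, 0.3, -0.4]
grip_width: 0.0369
```

```bash
python3 tip.py yellow
```

```text
t 20.25 p [ 0.5991 -0.1324  0.0744] zang -0.4 tilt [0.1232 0.0216] j6 -0.25 w 0.0369 F [-0.5  0.3 -0.4]
linear total units [ 0.055 -0.001  0.005] twist total units -0.001
if after twist: linear [ 0.054 -0.008  0.004]
1551 x [0.566 0.675] zmax 0.158
0.56 0.0734; 0.58 0.0745; 0.6 0.1491; 0.62 0.0933; 0.64 0.0925; 0.66 0.0909; 0.68 0.0889; 
slope deg -2.7 (level scoop: about -12; tip = slope+12)
```

Emit:
move_arm --increments '[{"grip":1,"linear":[0,0.08,0],"twist":0},{"grip":1,"linear":[0,0,0],"twist":0},{"grip":1,"linear":[0,0,0],"twist":0},{"grip":1,"linear":[0,0,0],"twist":0},{"grip":1,"linear":[0,0,0],"twist":0}]'

```text
clock: 20.8
eef_pos: [0.6008, -0.1329, 0.0613]
tool_rot: [-0.699, -0.046, -0.042, 0.713]
ft_force: [-0.0, 0.9, -0.8]
grip_width: 0.0366
```

```bash
python3 tip.py yellow c9.png
```

```text
t 20.8 p [ 0.6008 -0.1329  0.0613] zang -0.3 tilt [0.1246 0.0199] j6 -0.24 w 0.0366 F [-0.   0.9 -0.8]
linear total units [ 0.055 -0.067  0.008] twist total units -0.001
if after twist: linear [ 0.046 -0.074  0.007]
1286 x [0.577 0.678] zmax 0.138
0.58 0.0675; 0.6 0.0878; 0.62 0.0906; 0.64 0.0944; 0.66 0.0985; 0.68 0.0949; 
slope deg 9.7 (level scoop: about -12; tip = slope+12)
```

View pics/c9.png

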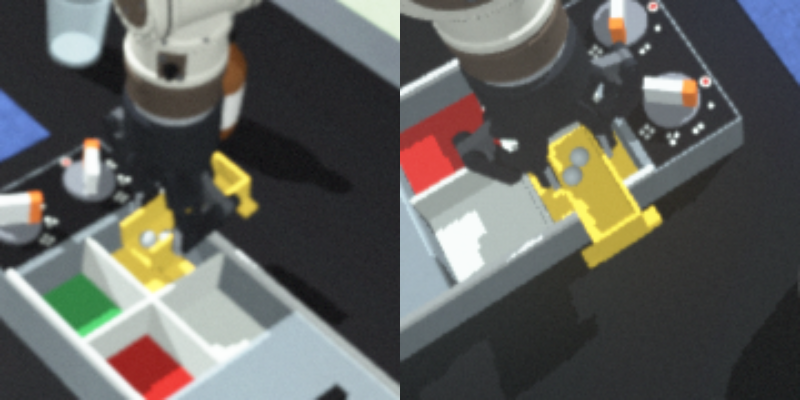

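Emit:
move_arm --increments '[{"grip":1,"linear":[0,0,0],"twist":0},{"grip":1,"linear":[0,0,0],"twist":0},{"grip":1,"linear":[0,0,0],"twist":0},{"grip":1,"linear":[0,0,0],"twist":0},{"grip":1,"linear":[0,0,0],"twist":0}]'

```text
clock: 21.4
eef_pos: [0.6009, -0.1329, 0.0612]
tool_rot: [-0.699, -0.046, -0.042, 0.713]
ft_force: [-1.1, -0.5, 0.0]
grip_width: 0.0368
```

Emit:
move_arm --increments '[{"grip":1,"linear":[0,-0.1,0],"twist":0},{"grip":1,"linear":[0,-0.15,0],"twist":0},{"grip":1,"linear":[0,-0.15,0],"twist":0},{"grip":1,"linear":[-0.02,-0.15,0.05],"twist":0},{"grip":1,"linear":[-0.05,-0.05,0.1],"twist":0}]'

```text
clock: 21.9
eef_pos: [0.5701, -0.1062, 0.1789]
tool_rot: [-0.698, -0.042, -0.041, 0.713]
ft_force: [0.5, 1.2, -0.3]
grip_width: 0.0366
```

```bash
python3 tip.py yellow c10.png; python3 go.py 0.46 0.137 0.15 14
```

```text
t 21.9 p [ 0.5701 -0.1062  0.1789] zang -0.2 tilt [0.1175 0.0212] j6 -0.21 w 0.0366 F [ 0.5  1.2 -0.3]
linear total units [ 0.137  0.532 -0.138] twist total units -0.003
if after twist: linear [ 0.198  0.515 -0.128]
1802 x [0.539 0.648] zmax 0.23
0.52 0.088; 0.54 0.1989; 0.56 0.2015; 0.58 0.2237; 0.6 0.2096; 0.62 0.2133; 0.64 0.2171; 
slope deg 10.3 (level scoop: about -12; tip = slope+12)
t 22.0 p [ 0.5682 -0.1037  0.1777] zang -0.4 tilt [0.1144 0.0232] j6 -0.21 w 0.0367 F [ 0.1  0.4 -0.9]
linear total units [-0.549  0.104  1.204] twist total units 0.126
if after twist: linear [-0.816  0.139  1.037]
```

View pics/c10.png

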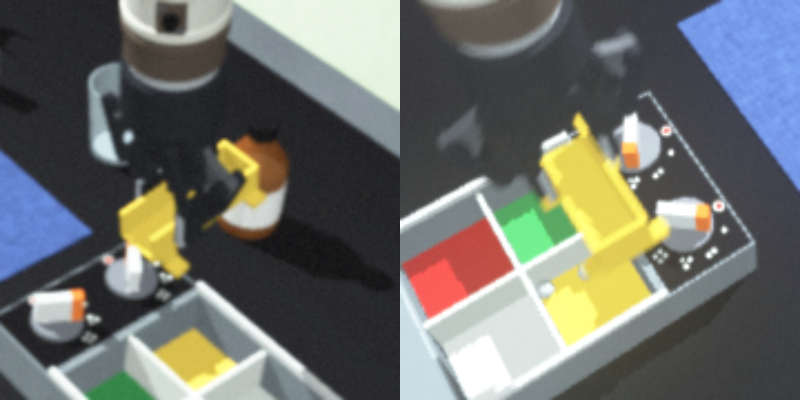

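Emit:
move_arm --increments '[{"grip":1,"linear":[-0.06,0,0.12],"twist":0},{"grip":1,"linear":[-0.08,0,0.2],"twist":0},{"grip":1,"linear":[-0.1,0,0.2],"twist":0},{"grip":1,"linear":[-0.1,0,0.2],"twist":0},{"grip":1,"linear":[-0.1,0,0.2],"twist":0}]'

```text
clock: 22.5
eef_pos: [0.4806, 0.0794, 0.168]
tool_rot: [-0.699, -0.039, -0.043, 0.713]
ft_force: [0.6, -0.3, -1.1]
grip_width: 0.037
```

Emit:
move_arm --increments '[{"grip":1,"linear":[-0.08,0,0.18],"twist":0},{"grip":1,"linear":[-0.03,0.1,0.1],"twist":0},{"grip":1,"linear":[0,0.1,0],"twist":0},{"grip":1,"linear":[0,0.1,0],"twist":0},{"grip":1,"linear":[0,0.05,0],"twist":0}]'

```text
clock: 23.0
eef_pos: [0.4638, 0.1436, 0.0931]
tool_rot: [-0.699, -0.043, -0.039, 0.713]
ft_force: [-1.0, -0.2, -0.1]
grip_width: 0.0368
```

```bash
python3 go.py 0.46 0.135 0.04 0; python3 - <<'E'
from h import *
# balls in the case: bright/grey round blobs over the yellow floor
im,d,K,C=shot("scene","s11.png"); P=cloud(d,K,C)
def pix(p): 
    q=np.linalg.inv(C)@np.r_[p,1]; return (K@q[:3]/q[2])[:2]
c=pix([.592,-.1315,.011]).astype(int); H,S,V=cv2.split(cv2.cvtColor(im,cv2.COLOR_BGR2HSV))
poly=np.array([pix([x,y,.013]) for x,y in((.553,-.17),(.632,-.17),(.632,-.093),(.553,-.093))],np.int32)
mk=np.zeros(im.shape[:2],np.uint8); cv2.fillPoly(mk,[poly],1)
mz=(mk>0)&(P[...,2]>.016)&(P[...,2]<.035)&(S<110); k,l,s,cc=cv2.connectedComponentsWithStats(mz.astype(np.uint8))
for i in range(1,k):
    if s[i,4]>5: print(s[i],cc[i].round(),P[l==i].mean(0).round(3))
cv2.imwrite("pics/c11.png",cv2.resize(im[c[1]-40:c[1]+40,c[0]-50:c[0]+50],(500,400),interpolation=cv2.INTER_CUBIC))
E
```

```text
t 23.0 p [0.4638 0.1436 0.0931] zang -0.4 tilt [0.1153 0.0208] j6 0.3 w 0.0368 F [-1.  -0.2 -0.1]
linear total units [-0.05   0.26  -0.048] twist total units 0.003
if after twist: linear [-0.019  0.265 -0.043]
[225 328   8   8  53] [228. 332.] [ 0.568 -0.128  0.022]
[205 334  10  10  61] [210. 339.] [ 0.562 -0.162  0.022]
[224 350  40  26  81] [244. 362.] [ 0.635 -0.13   0.03 ]
```

View pics/c11.png

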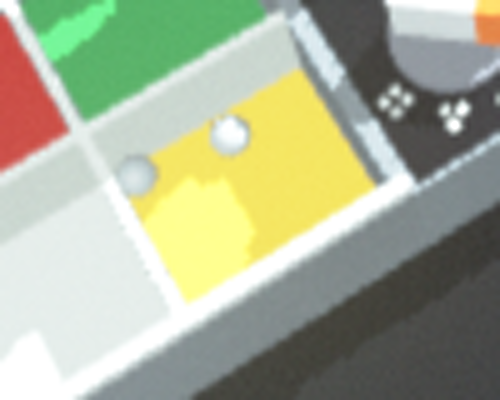

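Emit:
move_arm --increments '[{"grip":1,"linear":[-0.03,0.1,-0.03],"twist":0},{"grip":1,"linear":[0,0.1,0],"twist":0},{"grip":1,"linear":[0,0.06,0],"twist":0},{"grip":1,"linear":[0,0.02,0],"twist":0},{"grip":1,"linear":[0,0,0],"twist":0}]'

```text
clock: 23.55
eef_pos: [0.4662, 0.1366, 0.0343]
tool_rot: [-0.699, -0.041, -0.04, 0.713]
ft_force: [0.1, -0.2, -0.6]
grip_width: 0.0371
```

```bash
python3 go.py 0.46 0.135 0.034 0
```

```text
t 23.55 p [0.4662 0.1366 0.0343] zang -0.2 tilt [0.1148 0.0194] j6 0.29 w 0.0371 F [ 0.1 -0.2 -0.6]
linear total units [-0.031 -0.002 -0.008] twist total units 0.001
if after twist: linear [-0.031  0.001 -0.008]
```

Emit:
move_arm --increments '[{"grip":0,"linear":[0,0,0],"twist":0},{"grip":0,"linear":[0,0,0],"twist":0},{"grip":0,"linear":[0,0,0],"twist":0},{"grip":0,"linear":[0,0,0],"twist":0},{"grip":0,"linear":[0,-0.1,0],"twist":0}]'

```text
clock: 24.05
eef_pos: [0.465, 0.1361, 0.0558]
tool_rot: [-0.699, -0.042, -0.041, 0.713]
ft_force: [-0.3, 0.7, -0.8]
grip_width: 0.0854
```

Emit:
move_arm --increments '[{"grip":0,"linear":[0,-0.2,0],"twist":0},{"grip":0,"linear":[0,-0.2,0.05],"twist":-0.06},{"grip":0,"linear":[0.05,0,0.2],"twist":-0.063},{"grip":0,"linear":[0.1,0,0.2],"twist":0},{"grip":0,"linear":[0.1,0,0.1],"twist":0}]'

```text
clock: 24.55
eef_pos: [0.4849, 0.2546, 0.1497]
tool_rot: [-0.698, -0.133, 0.044, 0.702]
ft_force: [0.7, -0.6, -0.2]
grip_width: 0.0855
```

```bash
python3 go.py 0.506 0.262 0.025 -14.4; python3 sc.py w12.png; python3 - <<'E'
from sc import *
scoops("s12.png",cam="scene")
E
```

```text
t 24.55 p [0.4849 0.2546 0.1497] zang -14.3 tilt [0.1235 0.022 ] j6 0.25 w 0.0855 F [ 0.7 -0.6 -0.2]
linear total units [0.033 0.633 0.015] twist total units -0.001
if after twist: linear [0.111 0.624 0.009]
t 24.55 p [0.4849 0.2546 0.1497] w 0.0855 F [ 0.7 -0.6 -0.2]
[[0.961, 0.123, -0.247], [0.246, 0.022, 0.969], [0.125, -0.992, -0.009]] [ 0.506  0.294 -0.152  1.006 -0.041  0.253]
red uv [459. 256.] all [511.1 385.4] [ 85. 130.] 87.1 | top [501.5 370.5] [ 40. 112.] 87.1 | balls: 298 [437. 308.] [0.461 0.295 0.172] 
yellow uv [173. 192.] all [510.8 142.1] [130.  48.] 0.2 | top [501.9 136.7] [112.  37.] 0.1 | balls: 
green uv [325. 260.] all [541.2 272.4] [136.  60.] 14.4 | top [530.2 266.8] [112.  38.] 14.3 | balls: 203 [317. 304.] [0.572 0.272 0.021] 
t 24.6 p [0.488  0.258  0.1504] w 0.0855 F [3.5 3.1 1.9]
[[0.96, 0.127, -0.249], [0.248, 0.026, 0.968], [0.13, -0.992, -0.007]] [ 0.508  0.297 -0.145  1.004 -0.039  0.253]
red uv [416. 189.] all [487.9 379.9] [ 81. 144.] 81.2 | top [502.4 372.5] [ 42. 110.] 87.7 | balls: 
yellow uv [329. 239.] all [503.6 131.6] [111.  55.] 5.2 | top [502.8 136.9] [111.  38.] 0.3 | balls: 
green uv [387. 219.] all [527.4 278. ] [112.  81.] 14.3 | top [531.1 268.3] [110.  41.] 13.6 | balls: 12 [402. 233.] [0.574 0.273 0.02 ]
```

```bash
python3 -c "
import cv2
a=cv2.imread('pics/w12.png')[150:350,260:540]; cv2.imwrite('pics/c12.png',cv2.resize(a,(700,500),interpolation=cv2.INTER_CUBIC))"; python3 go.py 0.507 0.2615 0.06 -14.4
```

```text
t 24.65 p [0.4866 0.2556 0.1495] zang -14.4 tilt [0.1251 0.023 ] j6 0.25 w 0.0851 F [-0.5 -0.5 -0.9]
linear total units [0.049 0.457 0.007] twist total units 0.000
if after twist: linear [0.106 0.447 0.003]
```

View pics/c12.png

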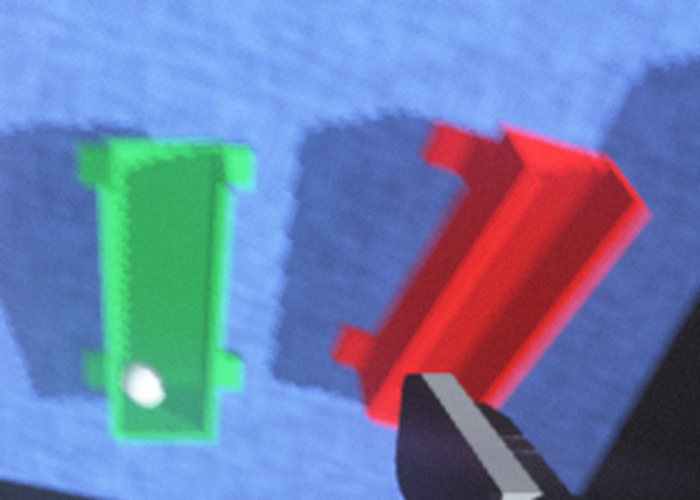

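Emit:
move_arm --increments '[{"grip":0,"linear":[0.03,0.12,0.005],"twist":0},{"grip":0,"linear":[0.03,0.15,0],"twist":0},{"grip":0,"linear":[0,0.15,0],"twist":0},{"grip":0,"linear":[0,0.08,0],"twist":0},{"grip":0,"linear":[0,0.03,0],"twist":0}]'

```text
clock: 25.15
eef_pos: [0.5128, 0.2623, 0.0456]
tool_rot: [-0.697, -0.136, 0.042, 0.703]
ft_force: [-0.1, 0.3, -0.4]
grip_width: 0.0852
```

```bash
python3 go.py 0.507 0.2615 0.025 -14.4
```

```text
t 25.15 p [0.5128 0.2623 0.0456] zang -14.5 tilt [0.1299 0.0248] j6 0.24 w 0.0852 F [-0.1  0.3 -0.4]
linear total units [-0.043  0.098  0.004] twist total units 0.001
if after twist: linear [-0.029  0.103  0.004]
```

Emit:
move_arm --increments '[{"grip":0,"linear":[-0.04,0.05,0.004],"twist":0},{"grip":0,"linear":[-0.01,0.05,0],"twist":0},{"grip":0,"linear":[0,0.01,0],"twist":0},{"grip":1,"linear":[0,0,0],"twist":0},{"grip":1,"linear":[0,0,0],"twist":0}]'

```text
clock: 25.65
eef_pos: [0.5061, 0.2597, 0.0227]
tool_rot: [-0.697, -0.135, 0.042, 0.703]
ft_force: [0.5, 0.1, -0.7]
grip_width: 0.0593
```

Emit:
move_arm --increments '[{"grip":1,"linear":[0,0,0],"twist":0},{"grip":1,"linear":[0,0,0],"twist":0},{"grip":1,"linear":[0,0,0],"twist":0},{"grip":1,"linear":[0,0,0],"twist":0},{"grip":1,"linear":[0,0,0],"twist":0}]'

```text
clock: 26.15
eef_pos: [0.5078, 0.2605, 0.025]
tool_rot: [-0.697, -0.137, 0.04, 0.703]
ft_force: [1.0, -0.3, -1.3]
grip_width: 0.0368
```

```bash
python3 go.py 0.5 0.26 0.16 -0.5
```

```text
t 26.15 p [0.5078 0.2605 0.025 ] zang -14.4 tilt [0.134  0.0262] j6 0.24 w 0.0368 F [ 1.  -0.3 -1.3]
linear total units [ 0.054 -0.674  0.002] twist total units 0.121
if after twist: linear [-0.039 -0.675 -0.002]
```

Emit:
move_arm --increments '[{"grip":1,"linear":[0,-0.05,0],"twist":0},{"grip":1,"linear":[0,-0.1,0],"twist":0},{"grip":1,"linear":[0,-0.14,0],"twist":0},{"grip":1,"linear":[0,-0.15,0],"twist":0},{"grip":1,"linear":[0,-0.15,0],"twist":0.03}]'

```text
clock: 26.65
eef_pos: [0.4872, 0.255, 0.1414]
tool_rot: [-0.7, -0.111, 0.023, 0.705]
ft_force: [0.1, 0.4, -0.7]
grip_width: 0.0368
```

Emit:
move_arm --increments '[{"grip":1,"linear":[0,-0.1,0],"twist":0.04},{"grip":1,"linear":[0,0,-0.08],"twist":0.04},{"grip":1,"linear":[0,0,-0.14],"twist":0.01},{"grip":1,"linear":[0,0,-0.18],"twist":0},{"grip":1,"linear":[0,0,-0.18],"twist":0}]'

```text
clock: 27.15
eef_pos: [0.4908, 0.1419, 0.1703]
tool_rot: [-0.695, -0.052, -0.045, 0.715]
ft_force: [-0.7, -1.3, -1.9]
grip_width: 0.0372
```

```bash
python3 go.py 0.521 -0.132 0.15 -0.5
```

```text
t 27.15 p [0.4908 0.1419 0.1703] zang -0.7 tilt [0.1373 0.0292] j6 0.28 w 0.0372 F [-0.7 -1.3 -1.9]
linear total units [ 0.124  0.081 -1.374] twist total units 0.002
if after twist: linear [ 0.139  0.102 -1.371]
```

Emit:
move_arm --increments '[{"grip":1,"linear":[0.015,0,-0.17],"twist":0},{"grip":1,"linear":[0.015,0,-0.17],"twist":0},{"grip":1,"linear":[0.015,0,-0.17],"twist":0},{"grip":1,"linear":[0.015,0,-0.17],"twist":0},{"grip":1,"linear":[0.015,0,-0.17],"twist":0}]'

```text
clock: 27.65
eef_pos: [0.5064, -0.0345, 0.1716]
tool_rot: [-0.695, -0.054, -0.046, 0.715]
ft_force: [1.5, -0.6, -0.3]
grip_width: 0.0373
```

Emit:
move_arm --increments '[{"grip":1,"linear":[0.01,0,-0.17],"twist":0},{"grip":1,"linear":[0.01,0,-0.15],"twist":0},{"grip":1,"linear":[0.01,0,-0.1],"twist":0},{"grip":1,"linear":[0,0,-0.04],"twist":0},{"grip":1,"linear":[0,0,0],"twist":0}]'

```text
clock: 28.15
eef_pos: [0.5127, -0.1345, 0.173]
tool_rot: [-0.696, -0.053, -0.049, 0.714]
ft_force: [-0.5, 0.6, -1.0]
grip_width: 0.0368
```

```bash
python3 go.py 0.521 -0.132 0.08 -0.5
```

```text
t 28.15 p [ 0.5127 -0.1345  0.173 ] zang -0.4 tilt [0.1438 0.0262] j6 -0.3 w 0.0368 F [-0.5  0.6 -1. ]
linear total units [-0.026  0.466  0.001] twist total units -0.001
if after twist: linear [0.042 0.465 0.012]
```

Emit:
move_arm --increments '[{"grip":1,"linear":[-0.01,0.06,0.005],"twist":0},{"grip":1,"linear":[-0.01,0.1,0],"twist":0},{"grip":1,"linear":[0,0.12,0],"twist":0},{"grip":1,"linear":[0,0.1,0],"twist":0},{"grip":1,"linear":[0,0.05,0],"twist":0}]'

```text
clock: 28.65
eef_pos: [0.523, -0.1261, 0.089]
tool_rot: [-0.696, -0.057, -0.049, 0.715]
ft_force: [-1.1, -0.1, -0.7]
grip_width: 0.0371
```

```bash
python3 go.py 0.521 -0.132 0.07 -0.5; python3 tip.py green c13.png
```

```text
t 28.65 p [ 0.523  -0.1261  0.089 ] zang -0.7 tilt [0.1499 0.0277] j6 -0.28 w 0.0371 F [-1.1 -0.1 -0.7]
linear total units [-0.024  0.091 -0.032] twist total units 0.002
if after twist: linear [-0.01   0.095 -0.03 ]
t 28.65 p [ 0.523  -0.1261  0.089 ] zang -0.7 tilt [0.1499 0.0277] j6 -0.28 w 0.0371 F [-1.1 -0.1 -0.7]
linear total units [ 0.42   0.129 -0.034] twist total units 0.002
if after twist: linear [ 0.435  0.065 -0.031]
1357 x [0.492 0.603] zmax 0.158
0.5 0.1069; 0.52 0.1131; 0.54 0.108; 0.56 0.1051; 0.58 0.1009; 0.6 0.0978; 
slope deg -8.4 (level scoop: about -12; tip = slope+12)
```

View pics/c13.png

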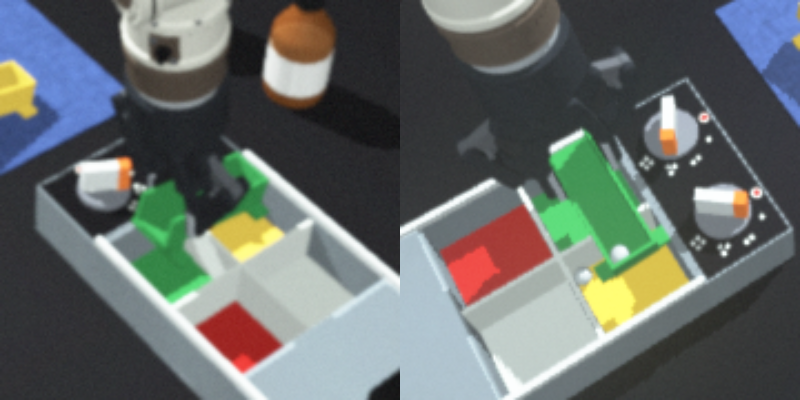

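Emit:
move_arm --increments '[{"grip":1,"linear":[-0.015,0,-0.04],"twist":0},{"grip":1,"linear":[-0.01,0.04,-0.015],"twist":0},{"grip":1,"linear":[0,0.04,0],"twist":0},{"grip":1,"linear":[0,0.02,0],"twist":0},{"grip":1,"linear":[0,0,0],"twist":0}]'

```text
clock: 29.25
eef_pos: [0.523, -0.1379, 0.0702]
tool_rot: [-0.696, -0.059, -0.051, 0.714]
ft_force: [-0.4, 0.3, -0.4]
grip_width: 0.0373
```

```bash
python3 go.py 0.520 -0.132 0.066 -0.5
```

```text
t 29.25 p [ 0.523  -0.1379  0.0702] zang -0.8 tilt [0.1546 0.0262] j6 -0.3 w 0.0373 F [-0.4  0.3 -0.4]
linear total units [-0.018  0.019  0.029] twist total units 0.002
if after twist: linear [-0.015  0.021  0.03 ]
```

Emit:
move_arm --increments '[{"grip":1,"linear":[-0.03,0.02,0.025],"twist":0},{"grip":1,"linear":[-0.01,0.03,0],"twist":0},{"grip":1,"linear":[0,0.02,0],"twist":0},{"grip":1,"linear":[0,0.08,0],"twist":0},{"grip":1,"linear":[0,0,0],"twist":0}]'

```text
clock: 29.75
eef_pos: [0.526, -0.133, 0.0515]
tool_rot: [-0.697, -0.067, -0.058, 0.712]
ft_force: [0.0, 1.3, -1.8]
grip_width: 0.0369
```

```bash
python3 tip.py green
```

```text
t 29.75 p [ 0.526  -0.133   0.0515] zang -0.8 tilt [0.1757 0.0218] j6 -0.29 w 0.0369 F [ 0.   1.3 -1.8]
linear total units [ 0.435 -0.047  0.004] twist total units 0.003
if after twist: linear [ 0.42  -0.123  0.004]
784 x [0.512 0.606] zmax 0.092
0.52 0.0794; 0.54 0.0822; 0.56 0.0853; 0.58 0.0882; 0.6 0.0913; 
slope deg 7.5 (level scoop: about -12; tip = slope+12)
```

Emit:
move_arm --increments '[{"grip":1,"linear":[0,0,0],"twist":0},{"grip":1,"linear":[0,0,0],"twist":0},{"grip":1,"linear":[0,0,0],"twist":0},{"grip":1,"linear":[0,0,0],"twist":0},{"grip":1,"linear":[0,0,0],"twist":0}]'

```text
clock: 30.3
eef_pos: [0.5244, -0.132, 0.05]
tool_rot: [-0.697, -0.066, -0.057, 0.712]
ft_force: [-0.0, -0.5, -1.1]
grip_width: 0.0371
```

Emit:
move_arm --increments '[{"grip":1,"linear":[0,-0.1,0],"twist":0},{"grip":1,"linear":[0,-0.15,0],"twist":0},{"grip":1,"linear":[0,-0.15,0],"twist":0},{"grip":1,"linear":[0,-0.15,0],"twist":0},{"grip":1,"linear":[0,-0.1,0],"twist":0}]'

```text
clock: 30.8
eef_pos: [0.4979, -0.1339, 0.1764]
tool_rot: [-0.695, -0.061, -0.052, 0.714]
ft_force: [1.2, -0.4, -2.0]
grip_width: 0.0368
```

```bash
cat > balls.py <<'E'
from h import *
import sys
for n in("scene","side"):
    im,d,K,C=shot(n); P=cloud(d,K,C); H,S,V=cv2.split(cv2.cvtColor(im,cv2.COLOR_BGR2HSV))
    for nm,(cx,cy) in dict(green=(-.041,.041),yellow=(.041,.041),red=(-.041,-.041),white=(.041,-.041)).items():
        x,y=.5513+cx,-.173+cy
        m=(d>0)&(abs(P[...,0]-x)<.036)&(abs(P[...,1]-y)<.036)&(P[...,2]>.0155)&(P[...,2]<.032)
        k,l,s,c=cv2.connectedComponentsWithStats(m.astype(np.uint8))
        print(n,nm,[(int(s[i,4]),c[i].round().tolist(),P[l==i].mean(0).round(3).tolist()) for i in range(1,k) if s[i,4]>12])
if len(sys.argv)>1:
    im=shot("scene")[0]; cv2.imwrite("pics/"+sys.argv[1],cv2.resize(im[220:420,120:340],(770,600)))
E
python3 balls.py; python3 go.py 0.50 0.25 0.15 0; python3 tip.py green
```

```text
scene green []
scene yellow [(52, [228.0, 332.0], [0.568, -0.127, 0.022]), (52, [210.0, 340.0], [0.563, -0.162, 0.022])]
scene red []
scene white []
side green [(35, [393.0, 331.0], [0.545, -0.119, 0.022])]
side yellow [(71, [427.0, 313.0], [0.627, -0.123, 0.024])]
side red []
side white []
t 30.9 p [ 0.4995 -0.1344  0.1777] zang -0.9 tilt [0.1641 0.0257] j6 -0.31 w 0.0369 F [ 0.2  0.3 -2. ]
linear total units [0.    0.187 1.918] twist total units 0.007
if after twist: linear [0.002 0.139 1.922]
t 30.9 p [ 0.4995 -0.1344  0.1777] zang -0.9 tilt [0.1641 0.0257] j6 -0.31 w 0.0369 F [ 0.2  0.3 -2. ]
linear total units [ 0.461  0.593 -0.006] twist total units 0.003
if after twist: linear [0.552 0.509 0.01 ]
1651 x [0.473 0.581] zmax 0.251
0.48 0.2034; 0.5 0.2064; 0.52 0.2087; 0.54 0.211; 0.56 0.2152; 0.58 0.2161; 
slope deg 8.6 (level scoop: about -12; tip = slope+12)
```

Emit:
move_arm --increments '[{"grip":1,"linear":[0,0,0.12],"twist":0},{"grip":1,"linear":[0,0,0.22],"twist":0},{"grip":1,"linear":[0,0,0.24],"twist":0},{"grip":1,"linear":[0,0,0.24],"twist":0},{"grip":1,"linear":[0,0,0.24],"twist":0}]'

```text
clock: 31.45
eef_pos: [0.4934, 0.0785, 0.1718]
tool_rot: [-0.697, -0.053, -0.054, 0.713]
ft_force: [0.5, -0.0, -1.2]
grip_width: 0.037
```

Emit:
move_arm --increments '[{"grip":1,"linear":[0,0,0.24],"twist":0},{"grip":1,"linear":[0,0,0.24],"twist":0},{"grip":1,"linear":[0,0,0.2],"twist":0},{"grip":1,"linear":[0,0,0.1],"twist":0},{"grip":1,"linear":[0,0,0],"twist":0}]'

```text
clock: 31.95
eef_pos: [0.4871, 0.2461, 0.1643]
tool_rot: [-0.698, -0.051, -0.046, 0.713]
ft_force: [-0.2, 0.3, -1.7]
grip_width: 0.037
```

```bash
python3 balls.py c14.png; python3 go.py 0.50 0.25 0.04 0; python3 sc.py w14.png
```

```text
scene green [(49, [202.0, 298.0], [0.481, -0.139, 0.022])]
scene yellow [(55, [228.0, 332.0], [0.568, -0.128, 0.022]), (50, [210.0, 340.0], [0.563, -0.162, 0.022])]
scene red []
scene white []
side green [(38, [390.0, 328.0], [0.545, -0.11, 0.025]), (17, [398.0, 335.0], [0.546, -0.132, 0.024])]
side yellow [(42, [428.0, 313.0], [0.627, -0.125, 0.026])]
side red []
side white [(16, [452.0, 335.0], [0.628, -0.192, 0.026])]
t 32.1 p [0.4872 0.2425 0.1648] zang -0.3 tilt [0.1366 0.0187] j6 0.48 w 0.0367 F [ 0.5 -0.6 -0.2]
linear total units [-0.022  0.628  0.026] twist total units 0.002
if after twist: linear [0.064 0.624 0.037]
t 32.1 p [0.4872 0.2425 0.1648] w 0.0367 F [ 0.5 -0.6 -0.2]
[[0.991, 0.137, -0.005], [0.002, 0.019, 1.0], [0.137, -0.99, 0.018]] [ 0.488  0.267 -0.148  1.026 -0.048  0.482]
red uv [469. 215.] all [510.1 381. ] [ 82. 131.] 87.5 | top [501.1 370.7] [ 40. 114.] 87.7 | balls: 
yellow uv [191. 215.] all [501.4 130.5] [114.  71.] 0.2 | top [501.4 135.8] [114.  39.] 0.3 | balls: 
green uv [366. 391.] all [719.3 300.8] [51.  2.] 7.1 | top [0. 0.] [0. 0.] 0.0 | balls:
```

View pics/c14.png

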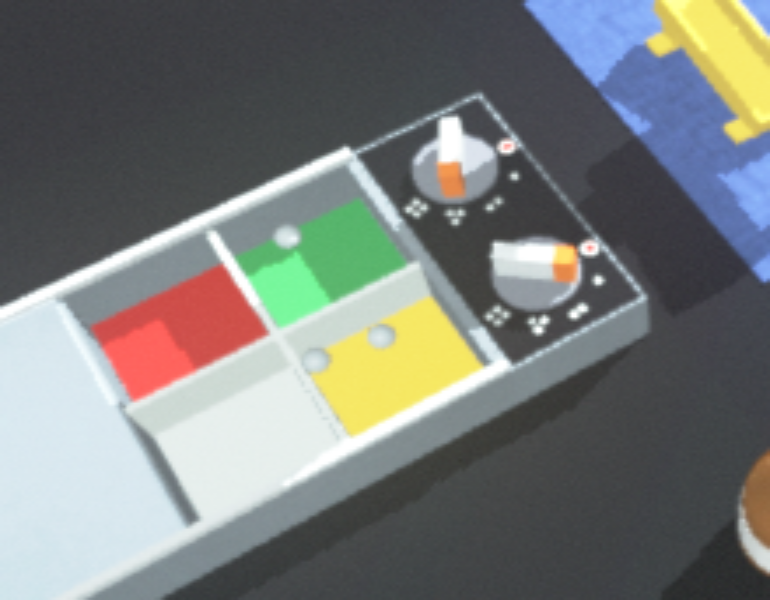

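Emit:
move_arm --increments '[{"grip":1,"linear":[-0.02,0.1,0.03],"twist":0},{"grip":1,"linear":[0,0.15,0],"twist":0},{"grip":1,"linear":[0,0.15,0],"twist":0},{"grip":1,"linear":[0,0.12,0],"twist":0},{"grip":1,"linear":[0,0.05,0],"twist":0}]'

```text
clock: 32.65
eef_pos: [0.5038, 0.2436, 0.0519]
tool_rot: [-0.698, -0.048, -0.055, 0.712]
ft_force: [0.4, -0.4, 0.1]
grip_width: 0.0366
```

```bash
python3 go.py 0.50 0.25 0.035 0
```

```text
t 32.65 p [0.5038 0.2436 0.0519] zang 0.5 tilt [0.1447 0.0197] j6 0.48 w 0.0366 F [ 0.4 -0.4  0.1]
linear total units [-0.031  0.082  0.03 ] twist total units -0.004
if after twist: linear [-0.019  0.085  0.032]
```

Emit:
move_arm --increments '[{"grip":1,"linear":[0,0.04,0.02],"twist":0},{"grip":1,"linear":[0,0.04,0],"twist":0},{"grip":1,"linear":[0,0,0],"twist":0},{"grip":0,"linear":[0,0,0],"twist":0},{"grip":0,"linear":[0,0,0],"twist":0}]'

```text
clock: 33.15
eef_pos: [0.5082, 0.2463, 0.037]
tool_rot: [-0.698, -0.047, -0.057, 0.713]
ft_force: [-0.2, -0.2, 0.9]
grip_width: 0.0647
```

Emit:
move_arm --increments '[{"grip":0,"linear":[0,0,0],"twist":0},{"grip":0,"linear":[0,0,0],"twist":0},{"grip":0,"linear":[0,-0.1,0],"twist":0},{"grip":0,"linear":[0,-0.24,0],"twist":0},{"grip":0,"linear":[0,-0.24,0],"twist":0}]'

```text
clock: 33.65
eef_pos: [0.4874, 0.2425, 0.1498]
tool_rot: [-0.7, -0.044, -0.054, 0.711]
ft_force: [1.5, 0.5, 0.9]
grip_width: 0.0853
```

Emit:
move_arm --increments '[{"grip":0,"linear":[0,-0.2,-0.15],"twist":0},{"grip":0,"linear":[0,-0.05,-0.24],"twist":0},{"grip":0,"linear":[0,0,-0.24],"twist":0},{"grip":0,"linear":[0,0,-0.24],"twist":0},{"grip":0,"linear":[0,0,-0.24],"twist":0}]'

```text
clock: 34.15
eef_pos: [0.4849, 0.0224, 0.2091]
tool_rot: [-0.696, -0.059, -0.058, 0.714]
ft_force: [0.5, -0.8, 0.1]
grip_width: 0.0851
```

```bash
python3 go.py 0.5495 -0.338 0.12 -0.5; python3 - <<'E'
from sc import *
scoops("s15.png",cam="scene"); scoops("w15.png")
a=cv2.imread("pics/s15.png")[140:270,260:450]; cv2.imwrite("pics/c15.png",cv2.resize(a,(760,520),interpolation=cv2.INTER_CUBIC))
E
```

```text
t 34.15 p [0.4849 0.0224 0.2091] zang -0.2 tilt [0.1638 0.0252] j6 0.03 w 0.0851 F [ 0.5 -0.8  0.1]
linear total units [ 0.246  0.447 -1.814] twist total units -0.003
if after twist: linear [ 0.307  0.445 -1.805]
t 34.15 p [0.4849 0.0224 0.2091] w 0.0851 F [ 0.5 -0.8  0.1]
[[0.986, 0.164, -0.004], [-0.001, 0.025, 1.0], [0.164, -0.986, 0.025]] [ 0.034  0.096 -0.245  1.065  0.02   0.034]
red uv [416. 189.] all [489.6 384.8] [ 86. 138.] 87.3 | top [502.  371.8] [ 42. 112.] 87.9 | balls: 
yellow uv [329. 239.] all [502.3 134. ] [111.  58.] 2.9 | top [502.6 136.4] [110.  37.] 0.3 | balls: 
green uv [383. 228.] all [536.6 240.7] [126.  56.] 4.2 | top [543.5 246.6] [ 40. 112.] 89.6 | balls: 
t 34.2 p [0.4846 0.0148 0.2088] w 0.0857 F [-0.1 -4.2 -0.5]
[[0.987, 0.163, 0.006], [-0.009, 0.018, 1.0], [0.163, -0.986, 0.019]] [ 0.022  0.096 -0.246  1.065  0.014  0.031]
red uv [629. 231.] all [550.  355.4] [68. 30.] 29.1 | top [550.2 349.5] [12.  3.] 13.8 | balls: 
yellow uv [442. 196.] all [504.3 139.1] [ 76. 122.] 85.1 | top [501.  135.4] [ 39. 113.] 90.0 | balls: 10 [424. 170.] [0.469 0.117 0.021] 
green uv [542. 234.] all [549.9 253. ] [ 99. 129.] 77.5 | top [542.3 244.5] [ 40. 114.] 89.2 | balls:
```

View pics/c15.png

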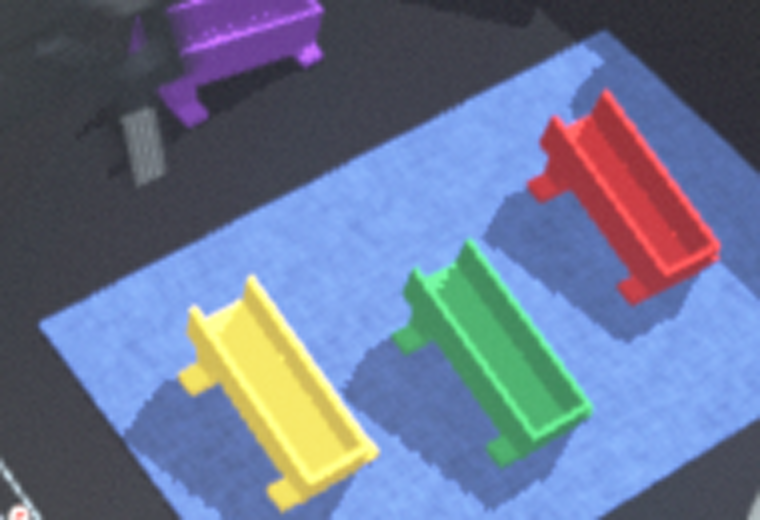

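Emit:
move_arm --increments '[{"grip":0.3,"linear":[0.03,0,-0.24],"twist":0},{"grip":0.3,"linear":[0.03,0,-0.24],"twist":0},{"grip":0.3,"linear":[0.03,0,-0.24],"twist":0},{"grip":0.3,"linear":[0.03,0,-0.24],"twist":0},{"grip":0.3,"linear":[0.03,0,-0.24],"twist":0}]'

```text
clock: 34.75
eef_pos: [0.5158, -0.2177, 0.2105]
tool_rot: [-0.695, -0.062, -0.058, 0.714]
ft_force: [0.2, -0.2, 1.0]
grip_width: 0.0597
```

Emit:
move_arm --increments '[{"grip":0.3,"linear":[0.03,0,-0.24],"twist":0},{"grip":0.3,"linear":[0.02,0,-0.2],"twist":0},{"grip":0.3,"linear":[0.02,0.05,-0.08],"twist":0},{"grip":0.3,"linear":[0,0.1,0],"twist":0},{"grip":0.3,"linear":[0,0.05,0],"twist":0}]'

```text
clock: 35.25
eef_pos: [0.5416, -0.3301, 0.1722]
tool_rot: [-0.697, -0.063, -0.062, 0.712]
ft_force: [-0.4, 0.5, 0.1]
grip_width: 0.0601
```

```bash
python3 - <<'E'
from h import *
for n in("wrist","scene"):
    im,d,K,C=shot(n); P=cloud(d,K,C); X,Y,Z=P[...,0],P[...,1],P[...,2]
    m=(d>0)&(Z>0.08)&(Z<0.1)&(abs(X-.55)<.06)&(abs(Y+.33)<.05)&(im.max(-1)<90); 
    if m.sum()>20: print(n,m.sum(),cv2.minAreaRect((P[m][:,:2]*1000).astype(np.float32)))
E
python3 go.py 0.5526 -0.3385 0.072 -0.5
```

```text
wrist 1324 ((552.5729370117188, -338.63250732421875), (60.371036529541016, 11.532953262329102), 0.5012087821960449)
scene 302 ((553.9478759765625, -335.5151672363281), (59.977264404296875, 11.26803970336914), 0.6561187505722046)
t 35.35 p [ 0.5412 -0.3291  0.1721] zang -0.2 tilt [0.175  0.0221] j6 -0.6 w 0.0603 F [0.4 1.3 0.5]
linear total units [-0.031  0.501 -0.058] twist total units -0.003
if after twist: linear [ 0.057  0.5   -0.047]
```

Emit:
move_arm --increments '[{"grip":0.3,"linear":[-0.03,0.05,-0.05],"twist":0},{"grip":0.3,"linear":[-0.01,0.1,-0.02],"twist":0},{"grip":0.3,"linear":[0,0.12,0],"twist":0},{"grip":0.3,"linear":[0,0.1,0],"twist":0},{"grip":0.3,"linear":[0,0.05,0],"twist":0}]'

```text
clock: 35.85
eef_pos: [0.551, -0.342, 0.0906]
tool_rot: [-0.699, -0.067, -0.063, 0.71]
ft_force: [-0.5, 0.5, 0.7]
grip_width: 0.0598
```

```bash
python3 go.py 0.5526 -0.3385 0.072 -0.5
```

```text
t 35.85 p [ 0.551  -0.342   0.0906] zang -0.5 tilt [0.183 0.016] j6 -0.61 w 0.0598 F [-0.5  0.5  0.7]
linear total units [-0.009  0.093  0.016] twist total units -0.000
if after twist: linear [0.008 0.093 0.017]
```

Emit:
move_arm --increments '[{"grip":0.3,"linear":[-0.01,0.06,0.015],"twist":0},{"grip":0.3,"linear":[0,0.04,0],"twist":0},{"grip":1,"linear":[0,0,0],"twist":0},{"grip":1,"linear":[0,0,0],"twist":0},{"grip":1,"linear":[0,0,0],"twist":0}]'

```text
clock: 36.35
eef_pos: [0.5533, -0.3387, 0.071]
tool_rot: [-0.699, -0.068, -0.062, 0.709]
ft_force: [0.1, -0.4, -0.1]
grip_width: 0.0164
```

Emit:
move_arm --increments '[{"grip":1,"linear":[0,0,0],"twist":0},{"grip":1,"linear":[0.03,0,0],"twist":0},{"grip":1,"linear":[0.03,0,0],"twist":0},{"grip":1,"linear":[0.03,0,0],"twist":0},{"grip":1,"linear":[0.03,0,0],"twist":0}]'

```text
clock: 36.85
eef_pos: [0.553, -0.3375, 0.0712]
tool_rot: [-0.7, -0.048, -0.049, 0.711]
ft_force: [-15.1, 1.5, 5.8]
grip_width: 0.0105
```

```bash
python3 go.py 0.5512 -0.1735 0.072 -0.5
```

```text
t 36.85 p [ 0.553  -0.3375  0.0712] zang 0.0 tilt [0.1373 0.0159] j6 -0.58 w 0.0105 F [-15.1   1.5   5.8]
linear total units [-0.011  0.008  0.82 ] twist total units -0.005
if after twist: linear [-0.002 -0.004  0.82 ]
```

Emit:
move_arm --increments '[{"grip":1,"linear":[0.03,0,0],"twist":0},{"grip":1,"linear":[0.03,0,0],"twist":0},{"grip":1,"linear":[0.03,0,0],"twist":0},{"grip":1,"linear":[0.03,0,0],"twist":0},{"grip":1,"linear":[0.03,0,0],"twist":0}]'

```text
clock: 37.35
eef_pos: [0.5527, -0.3375, 0.071]
tool_rot: [-0.7, -0.024, -0.032, 0.713]
ft_force: [-16.1, 1.4, 7.3]
grip_width: 0.0105
```

Emit:
move_arm --increments '[{"grip":1,"linear":[0.03,0,0],"twist":0},{"grip":1,"linear":[0.03,0,0],"twist":0},{"grip":1,"linear":[0.03,0,0],"twist":0},{"grip":1,"linear":[0.03,0,0],"twist":0},{"grip":1,"linear":[0.03,0,0],"twist":0}]'

```text
clock: 37.85
eef_pos: [0.5525, -0.3375, 0.0708]
tool_rot: [-0.7, -0.001, -0.013, 0.714]
ft_force: [-14.0, 1.9, 6.5]
grip_width: 0.0111
```

```bash
python3 go.py 0.5512 -0.1735 0.072 -0.5
```

```text
t 37.85 p [ 0.5525 -0.3375  0.0708] zang 0.9 tilt [0.02   0.0204] j6 -0.55 w 0.0111 F [-14.    1.9   6.5]
linear total units [-0.019  0.011  0.82 ] twist total units -0.012
if after twist: linear [ 0.001 -0.006  0.82 ]
```

Emit:
move_arm --increments '[{"grip":1,"linear":[0.03,0,0],"twist":-0.01},{"grip":1,"linear":[0,0,0.1],"twist":0},{"grip":1,"linear":[0,0,0.14],"twist":0},{"grip":1,"linear":[0,0,0.16],"twist":0},{"grip":1,"linear":[0,0,0.16],"twist":0}]'

```text
clock: 38.35
eef_pos: [0.5514, -0.2334, 0.0709]
tool_rot: [-0.704, -0.002, -0.004, 0.71]
ft_force: [-0.6, -3.3, -4.0]
grip_width: 0.0104
```

```bash
python3 go.py 0.5512 -0.1735 0.072 -0.5
```

```text
t 38.35 p [ 0.5514 -0.2334  0.0709] zang 0.2 tilt [0.0084 0.0082] j6 -0.4 w 0.0104 F [-0.6 -3.3 -4. ]
linear total units [-0.002 -0.003  0.3  ] twist total units -0.006
if after twist: linear [ 0.002 -0.006  0.3  ]
```

Emit:
move_arm --increments '[{"grip":1,"linear":[0,0,0.12],"twist":0},{"grip":1,"linear":[0,0,0.12],"twist":0},{"grip":1,"linear":[0,0,0.05],"twist":0},{"grip":1,"linear":[0,0,0.03],"twist":0},{"grip":1,"linear":[0,0,0.03],"twist":0}]'

```text
clock: 38.85
eef_pos: [0.5508, -0.1726, 0.0708]
tool_rot: [0.715, 0.001, 0.004, -0.7]
ft_force: [-1.5, -19.9, -6.5]
grip_width: 0.0105
```

```bash
python3 go.py 0.5512 -0.1735 0.072 -0.5
```

```text
t 38.85 p [ 0.5508 -0.1726  0.0708] zang 0.3 tilt [ 0.0064 -0.0214] j6 -0.29 w 0.0105 F [ -1.5 -19.9  -6.5]
linear total units [ 0.002 -0.006 -0.005] twist total units -0.007
if after twist: linear [ 0.002 -0.006 -0.005]
```

Emit:
move_arm --increments '[{"grip":1,"linear":[0,0,0],"twist":0},{"grip":0.4,"linear":[0,0,0],"twist":0},{"grip":0.4,"linear":[0,0,0],"twist":0},{"grip":0.4,"linear":[0,0,0],"twist":0},{"grip":0.4,"linear":[0,-0.15,0],"twist":0}]'

```text
clock: 39.35
eef_pos: [0.5493, -0.1739, 0.099]
tool_rot: [0.714, -0.002, 0.004, -0.7]
ft_force: [0.4, 0.3, 0.1]
grip_width: 0.0514
```

Emit:
move_arm --increments '[{"grip":0.4,"linear":[0,-0.24,0],"twist":0},{"grip":0.4,"linear":[-0.06,-0.1,0.2],"twist":0},{"grip":0.4,"linear":[-0.07,0,0.22],"twist":0},{"grip":0.4,"linear":[-0.07,0,0.18],"twist":0},{"grip":0.4,"linear":[0,0,0],"twist":0}]'

```text
clock: 39.85
eef_pos: [0.5148, -0.0504, 0.1736]
tool_rot: [0.715, 0.002, 0.011, -0.699]
ft_force: [0.5, -0.8, -0.2]
grip_width: 0.0511
```

Emit:
move_arm --increments '[{"grip":0.4,"linear":[0,0,0],"twist":0.065},{"grip":0.4,"linear":[0,0,0],"twist":0.065},{"grip":0.4,"linear":[0,0,0],"twist":0.065},{"grip":0.4,"linear":[0,0,0],"twist":0.055},{"grip":0.4,"linear":[0,0,0],"twist":0}]'

```text
clock: 40.35
eef_pos: [0.5174, -0.0505, 0.1764]
tool_rot: [0.688, -0.174, 0.196, -0.676]
ft_force: [-0.3, 0.4, -0.6]
grip_width: 0.0511
```

```bash
python3 go.py 0.5085 -0.0472 0.068 29.1; python3 dial.py w16.png 2>/dev/null; python3 - <<'E'
from h import *
for n in("scene","side"):
    im,d,K,C=shot(n,"f16%s.png"%n); P=cloud(d,K,C); X,Y,Z=P[...,0],P[...,1],P[...,2]
    m=(d>0)&(Z>0.08)&(Z<0.1)&(abs(X-.55)<.05)&(abs(Y+.17)<.04)&(im.max(-1)<90)
    if m.sum()>20: print(n,"bar",m.sum(),cv2.minAreaRect((P[m][:,:2]*1000).astype(np.float32)))
E
```

```text
t 40.35 p [ 0.5174 -0.0505  0.1764] zang 30.4 tilt [ 0.025  -0.0243] j6 0.45 w 0.0511 F [-0.3  0.4 -0.6]
linear total units [-0.065  0.54  -0.004] twist total units -0.011
if after twist: linear [-0.047  0.542 -0.007]
t 40.35 p [ 0.5174 -0.0505  0.1764] w 0.0511 F [-0.3  0.4 -0.6]
[[0.862, 0.025, 0.506], [-0.505, -0.024, 0.863], [0.034, -0.999, -0.008]] [-0.084  0.289 -0.077  1.178 -0.022  0.445]
near rect [508.3 -48.1] [10.  40.6] 60.3 orange [523.2 -62. ] 1 angle cw from +y deg 132.7
far rect [586.  -53.9] [22.3 11.1] 52.3 orange [nan nan] 0 angle cw from +y deg nan
case [ 552. -217.] [171. 417.] 0.5
near rect [508.8 -46.7] [10.5 40.8] 61.4 orange [525.1 -55.6] 33 angle cw from +y deg 118.6
far rect [592.8 -45.6] [40.8 11.3] 52.4 orange [605.4 -34.8] 31 angle cw from +y deg 49.0
case [ 551. -214.] [173. 416.] 0.5
scene bar 177 ((552.5029296875, -172.8670196533203), (58.509552001953125, 8.858848571777344), 0.45715755224227905)
side bar 219 ((547.9139404296875, -175.25146484375), (12.274147987365723, 60.25291061401367), 88.98954010009766)
```

Emit:
move_arm --increments '[{"grip":0.4,"linear":[-0.05,0.06,-0.004],"twist":-0.01},{"grip":0.4,"linear":[-0.02,0.12,0],"twist":0},{"grip":0.4,"linear":[0,0.14,0],"twist":0},{"grip":0.4,"linear":[0,0.1,0],"twist":0},{"grip":0.4,"linear":[0,0.03,0],"twist":0}]'

```text
clock: 41.05
eef_pos: [0.5091, -0.047, 0.0854]
tool_rot: [0.691, -0.163, 0.188, -0.679]
ft_force: [-0.5, -0.8, -0.8]
grip_width: 0.051
```

```bash
python3 go.py 0.5085 -0.0472 0.069 29.1
```

```text
t 41.05 p [ 0.5091 -0.047   0.0854] zang 28.8 tilt [ 0.031  -0.0249] j6 0.42 w 0.051 F [-0.5 -0.8 -0.8]
linear total units [-0.005  0.082 -0.002] twist total units 0.003
if after twist: linear [-0.002  0.082 -0.003]
```

Emit:
move_arm --increments '[{"grip":0.4,"linear":[-0.003,0.05,0],"twist":0},{"grip":0.4,"linear":[0,0.03,0],"twist":0},{"grip":1,"linear":[0,0,0],"twist":0},{"grip":1,"linear":[0,0,0],"twist":0},{"grip":1,"linear":[0,0,0],"twist":0}]'

```text
clock: 41.55
eef_pos: [0.5101, -0.048, 0.0697]
tool_rot: [0.691, -0.162, 0.189, -0.679]
ft_force: [-3.8, -1.5, 13.9]
grip_width: 0.0085
```

Emit:
move_arm --increments '[{"grip":1,"linear":[0,0,0],"twist":0},{"grip":1,"linear":[0,0,0],"twist":-0.06},{"grip":1,"linear":[0,0,0],"twist":-0.07},{"grip":1,"linear":[0,0,0],"twist":-0.07},{"grip":1,"linear":[0,0,0],"twist":-0.07}]'

```text
clock: 42.05
eef_pos: [0.5103, -0.0469, 0.0698]
tool_rot: [0.715, 0.032, -0.009, -0.698]
ft_force: [-1.3, -1.1, -1.6]
grip_width: 0.0087
```

Emit:
move_arm --increments '[{"grip":1,"linear":[0,0,0],"twist":-0.07},{"grip":1,"linear":[0,0,0],"twist":-0.07},{"grip":1,"linear":[0,0,0],"twist":-0.07},{"grip":1,"linear":[0,0,0],"twist":-0.07},{"grip":1,"linear":[0,0,0],"twist":-0.07}]'

```text
clock: 42.55
eef_pos: [0.5096, -0.0456, 0.0698]
tool_rot: [0.663, 0.279, -0.263, -0.643]
ft_force: [0.2, -2.3, -2.3]
grip_width: 0.0083
```

Emit:
move_arm --increments '[{"grip":1,"linear":[0,0,0],"twist":-0.07},{"grip":1,"linear":[0,0,0],"twist":-0.07},{"grip":1,"linear":[0,0,0],"twist":-0.07},{"grip":1,"linear":[0,0,0],"twist":-0.07},{"grip":1,"linear":[0,0,0],"twist":0}]'

```text
clock: 43.05
eef_pos: [0.5086, -0.0452, 0.0698]
tool_rot: [0.558, 0.453, -0.441, -0.538]
ft_force: [-0.3, -2.3, -3.5]
grip_width: 0.0084
```

```bash
python3 go.py 0.5085 -0.0472 0.069 -90.6
```

```text
t 43.05 p [ 0.5086 -0.0452  0.0698] zang -78.4 tilt [ 0.0308 -0.0125] j6 -1.45 w 0.0084 F [-0.3 -2.3 -3.5]
linear total units [-0.01   0.004 -0.001] twist total units -0.106
if after twist: linear [-0.01   0.004  0.001]
```

Emit:
move_arm --increments '[{"grip":1,"linear":[0,0,0],"twist":-0.06},{"grip":1,"linear":[0,0,0],"twist":-0.042},{"grip":1,"linear":[0,0,0],"twist":0},{"grip":1,"linear":[0,0,0],"twist":0},{"grip":1,"linear":[0,0,0],"twist":0}]'

```text
clock: 43.55
eef_pos: [0.5082, -0.0453, 0.0697]
tool_rot: [0.512, 0.503, -0.493, -0.491]
ft_force: [0.8, -1.8, -2.0]
grip_width: 0.0086
```

```bash
python3 go.py 0.5085 -0.0472 0.069 -90.6
```

```text
t 43.55 p [ 0.5082 -0.0453  0.0697] zang -89.6 tilt [ 0.0299 -0.0113] j6 -1.65 w 0.0086 F [ 0.8 -1.8 -2. ]
linear total units [-0.009  0.004 -0.001] twist total units -0.009
if after twist: linear [-0.01   0.004 -0.001]
```

Emit:
move_arm --increments '[{"grip":1,"linear":[0,0,0],"twist":-0.01},{"grip":0.4,"linear":[0,0,0],"twist":0},{"grip":0.4,"linear":[0,0,0],"twist":0},{"grip":0.4,"linear":[0,0,0],"twist":0},{"grip":0.4,"linear":[0,-0.15,0],"twist":0}]'

```text
clock: 44.05
eef_pos: [0.5056, -0.0444, 0.0979]
tool_rot: [0.506, 0.506, -0.499, -0.488]
ft_force: [-0.6, 0.6, 0.0]
grip_width: 0.0511
```

Emit:
move_arm --increments '[{"grip":0.4,"linear":[0,-0.24,0],"twist":0},{"grip":0.4,"linear":[0,-0.1,0],"twist":0},{"grip":0.4,"linear":[0,0,-0.15],"twist":0},{"grip":0.4,"linear":[0,0,-0.15],"twist":0},{"grip":0.4,"linear":[0,0,-0.1],"twist":0}]'

```text
clock: 44.55
eef_pos: [0.5867, -0.0422, 0.1781]
tool_rot: [0.509, 0.509, -0.497, -0.485]
ft_force: [-0.2, -0.6, -0.1]
grip_width: 0.0515
```

Emit:
move_arm --increments '[{"grip":0.4,"linear":[0,0,0],"twist":0.07},{"grip":0.4,"linear":[0,0,0],"twist":0.07},{"grip":0.4,"linear":[0,0,0],"twist":0.07},{"grip":0.4,"linear":[0,0,0],"twist":0.07},{"grip":0.4,"linear":[0,0,0],"twist":0.06}]'

```text
clock: 45.05
eef_pos: [0.5915, -0.0414, 0.1792]
tool_rot: [0.65, 0.311, -0.288, -0.63]
ft_force: [0.0, 0.5, -0.2]
grip_width: 0.0509
```

```bash
python3 go.py 0.5925 -0.0468 0.069 -50.6; python3 dial.py w17.png 2>/dev/null
```

```text
t 45.05 p [ 0.5915 -0.0414  0.1792] zang -50.2 tilt [ 0.0415 -0.0119] j6 -0.94 w 0.0509 F [ 0.   0.5 -0.2]
linear total units [-0.027  0.551  0.   ] twist total units -0.004
if after twist: linear [-0.018  0.551 -0.021]
t 45.05 p [ 0.5915 -0.0414  0.1792] w 0.0509 F [ 0.   0.5 -0.2]
[[0.64, 0.042, -0.767], [0.768, -0.012, 0.64], [0.017, -0.999, -0.04]] [-0.065  0.416  0.116  1.228 -0.009 -0.941]
near rect [508.7 -48.2] [10.5 40.9] 0.8 orange [510.7 -31.7] 40 angle cw from +y deg 7.1
far rect [592.5 -47.4] [40.9 10.2] 50.4 orange [603.1 -34.4] 62 angle cw from +y deg 39.2
case [ 552. -151.] [171. 284.] 0.7
near rect [508.5 -54.8] [11.7 23.2] 0.1 orange [nan nan] 0 angle cw from +y deg nan
far rect [592.4 -45.5] [41.  11.9] 51.4 orange [603.9 -33.8] 47 angle cw from +y deg 44.3
case [ 551. -214.] [173. 416.] 0.6
```

Emit:
move_arm --increments '[{"grip":0.4,"linear":[-0.025,0.06,0],"twist":-0.003},{"grip":0.4,"linear":[-0.01,0.12,0],"twist":0},{"grip":0.4,"linear":[0,0.15,0],"twist":0},{"grip":0.4,"linear":[0,0.1,0],"twist":0},{"grip":0.4,"linear":[0,0.03,0],"twist":0}]'

```text
clock: 45.65
eef_pos: [0.5939, -0.0479, 0.0881]
tool_rot: [0.648, 0.323, -0.294, -0.624]
ft_force: [-1.0, -0.3, -0.6]
grip_width: 0.0514
```

```bash
python3 go.py 0.5925 -0.0468 0.069 -50.4
```

```text
t 45.65 p [ 0.5939 -0.0479  0.0881] zang -51.7 tilt [ 0.0503 -0.0125] j6 -0.98 w 0.0514 F [-1.  -0.3 -0.6]
linear total units [-0.002  0.095  0.013] twist total units 0.012
if after twist: linear [-0.     0.096  0.009]
```

Emit:
move_arm --increments '[{"grip":0.4,"linear":[0,0.05,0.01],"twist":0.01},{"grip":0.4,"linear":[0,0.04,0],"twist":0},{"grip":0.4,"linear":[0,0,0],"twist":0},{"grip":1,"linear":[0,0,0],"twist":0},{"grip":1,"linear":[0,0,0],"twist":0}]'

```text
clock: 46.15
eef_pos: [0.5945, -0.0466, 0.0707]
tool_rot: [0.651, 0.318, -0.288, -0.627]
ft_force: [-0.3, 0.7, 0.3]
grip_width: 0.0229
```

Emit:
move_arm --increments '[{"grip":1,"linear":[0,0,0],"twist":0},{"grip":1,"linear":[0,0,0],"twist":0},{"grip":1,"linear":[0,0,0],"twist":-0.06},{"grip":1,"linear":[0,0,0],"twist":-0.07},{"grip":1,"linear":[0,0,0],"twist":-0.07}]'

```text
clock: 46.65
eef_pos: [0.5928, -0.045, 0.0713]
tool_rot: [0.576, 0.44, -0.416, -0.55]
ft_force: [-0.5, -0.8, -0.9]
grip_width: 0.0083
```

```bash
python3 go.py 0.5925 -0.0468 0.069 -90.6
```

```text
t 46.65 p [ 0.5928 -0.045   0.0713] zang -74.5 tilt [ 0.05   -0.0082] j6 -1.37 w 0.0083 F [-0.5 -0.8 -0.9]
linear total units [-0.009  0.011 -0.   ] twist total units -0.140
if after twist: linear [-0.009  0.011  0.002]
```

Emit:
move_arm --increments '[{"grip":1,"linear":[0,0,0],"twist":-0.06},{"grip":1,"linear":[0,0,0],"twist":-0.06},{"grip":1,"linear":[0,0,0],"twist":-0.024},{"grip":1,"linear":[0,0,0],"twist":0},{"grip":1,"linear":[0,0,0],"twist":0}]'

```text
clock: 47.15
eef_pos: [0.5923, -0.0449, 0.0713]
tool_rot: [0.506, 0.518, -0.497, -0.479]
ft_force: [0.3, -0.2, 0.0]
grip_width: 0.0085
```

```bash
python3 go.py 0.5925 -0.0468 0.069 -90.6
```

```text
t 47.15 p [ 0.5923 -0.0449  0.0713] zang -91.7 tilt [ 0.049 -0.006] j6 -1.67 w 0.0085 F [ 0.3 -0.2  0. ]
linear total units [-0.009  0.011  0.   ] twist total units 0.010
if after twist: linear [-0.009  0.011 -0.001]
```

Small correction, release, lift clear and check everything.

Emit:
move_arm --increments '[{"grip":1,"linear":[0,0,0],"twist":0.01},{"grip":1,"linear":[0,0,0],"twist":0},{"grip":0.4,"linear":[0,0,0],"twist":0},{"grip":0.4,"linear":[0,0,0],"twist":0},{"grip":0.4,"linear":[0,0,0],"twist":0}]'

```text
clock: 47.65
eef_pos: [0.5936, -0.0453, 0.0722]
tool_rot: [0.513, 0.512, -0.49, -0.484]
ft_force: [0.6, -0.6, 0.0]
grip_width: 0.0505
```

Emit:
move_arm --increments '[{"grip":0.4,"linear":[0,-0.15,0],"twist":0},{"grip":0.4,"linear":[0,-0.24,0],"twist":0},{"grip":0.4,"linear":[0,-0.24,0],"twist":0},{"grip":0.4,"linear":[0,-0.2,0.1],"twist":0},{"grip":0.4,"linear":[0,-0.1,0.2],"twist":0}]'

```text
clock: 48.15
eef_pos: [0.5244, -0.0442, 0.2573]
tool_rot: [0.512, 0.511, -0.492, -0.485]
ft_force: [-0.4, -0.1, 0.5]
grip_width: 0.0513
```

Emit:
move_arm --increments '[{"grip":0.4,"linear":[0,0,0.24],"twist":0},{"grip":0.4,"linear":[0,0,0.24],"twist":0},{"grip":0.4,"linear":[0,0,0.2],"twist":0},{"grip":0.4,"linear":[0,0,0],"twist":0},{"grip":0.4,"linear":[0,0,0],"twist":0}]'

```text
clock: 48.65
eef_pos: [0.3832, -0.0453, 0.2568]
tool_rot: [0.517, 0.514, -0.489, -0.48]
ft_force: [0.5, -0.2, 0.1]
grip_width: 0.0517
```

```bash
python3 dial.py w18.png 2>/dev/null; python3 balls.py; python3 - <<'E'
from sc import *
scoops("s18.png",cam="scene"); scoops("d18.png",cam="side")
im,d,K,C=shot("scene"); P=cloud(d,K,C); X,Y,Z=P[...,0],P[...,1],P[...,2]
m=(d>0)&(Z>0.08)&(Z<0.1)&(abs(X-.55)<.05)&(abs(Y+.17)<.04)&(im.max(-1)<90); print("bar",cv2.minAreaRect((P[m][:,:2]*1000).astype(np.float32)))
z=np.load("scene0.npz"); P0=cloud(z["d"],z["K"],z["C"])
for n,b in dict(bottle=(.77,-.01,.11,.14),beaker=(.735,.15,.07,.1),slug=(.695,.305,.04,.06)).items():
    print(n,[(Q[(dd>0)&(np.hypot(Q[...,0]-b[0],Q[...,1]-b[1])<.06)&(Q[...,2]>b[2])&(Q[...,2]<b[3])][:,:2].mean(0)).round(4) for Q,dd in((P0,z["d"]),(P,d))])
E
```

```text
t 48.65 p [ 0.3832 -0.0453  0.2568] w 0.0517 F [ 0.5 -0.2  0.1]
[[-0.006, 0.062, -0.998], [1.0, -0.011, -0.006], [-0.012, -0.998, -0.062]] [-0.115 -0.05  -0.256  1.301 -0.004 -1.691]
near rect [508.9 -48. ] [11.7 40.8] 0.6 orange [506.2 -31.9] 100 angle cw from +y deg -9.4
far rect [592.7 -47.3] [11.9 40.7] 0.9 orange [590.1 -31.6] 162 angle cw from +y deg -9.0
case [ 552. -127.] [172. 236.] 0.5
near rect [508.2 -45.9] [12.5 40.5] 2.2 orange [510.8 -29.7] 29 angle cw from +y deg 9.3
far rect [592.4 -45.3] [40.6 11.2] 89.9 orange [594.6 -29.2] 29 angle cw from +y deg 7.8
case [ 552. -214.] [173. 416.] 0.6
scene green []
scene yellow []
scene red []
scene white []
side green []
side yellow []
side red []
side white []
t 48.85 p [ 0.3844 -0.0452  0.2561] w 0.0511 F [ 1.3 -0.1 -0.5]
[[-0.006, 0.06, -0.998], [1.0, -0.011, -0.007], [-0.011, -0.998, -0.06]] [-0.114 -0.045 -0.254  1.301 -0.004 -1.691]
red uv [416. 189.] all [487.4 380. ] [ 81. 146.] 80.3 | top [502.8 372. ] [ 41. 111.] 87.1 | balls: 
yellow uv [329. 239.] all [502.5 134.1] [112.  58.] 3.2 | top [502.4 136.6] [110.  38.] 0.4 
[... 254 characters left out ...]
114 -0.044 -0.254  1.301 -0.004 -1.691]
red uv [239. 208.] all [497.  367.1] [ 64. 116.] 82.2 | top [497.5 371.4] [ 48. 114.] 87.9 | balls: 14 [254. 216.] [ 0.314 -0.035  0.359] 
yellow uv [296. 265.] all [496.9 131.4] [114.  53.] 0.1 | top [496.8 135.7] [114.  43.] 0.6 | balls: 51 [284. 259.] [ 0.35  -0.055  0.27 ] 
green uv [298. 229.] all [569.8 237.8] [65. 41.] 49.1 | top [568.7 229. ] [55. 14.] 18.5 | balls: 
bar ((552.476318359375, -172.64036560058594), (59.098907470703125, 8.374442100524902), 0.8390781879425049)
bottle [array([ 0.7777, -0.011 ]), array([ 0.7778, -0.0111])]
beaker [array([0.7429, 0.1498]), array([0.7423, 0.1501])]
slug [array([0.6941, 0.3099]), array([0.6942, 0.31  ])]
```

View pics/s18.png

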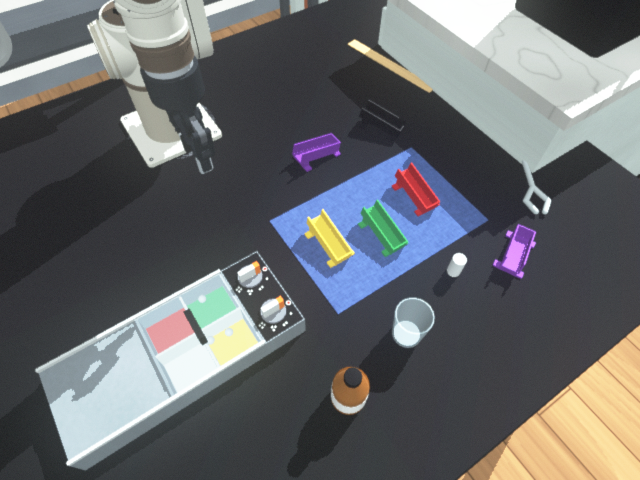

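```bash
python3 - <<'E'
import cv2,numpy as np
im=cv2.imread("pics/w14.png"); H,S,V=cv2.split(cv2.cvtColor(im,cv2.COLOR_BGR2HSV))
m=(((H<8)|(H>172))&(S>120)&(V>50)).astype(np.uint8); k,l,s,c=cv2.connectedComponentsWithStats(m); i=1+np.argmax(s[1:,4]); print(s[i],c[i])
x,y,w,h=s[i,:4]
for r in range(y,y+h+8,4): print(r,"".join("R" if m[r,u] else ("w" if S[r,u]<80 and V[r,u]>60 else ("k" if V[r,u]<60 else ".")) for u in range(x-4,x+w+6,2)))
E
```

```text
[ 416  156  106  127 8008] [468.8277972  215.28696304]
156 ........................RRRR..............................
160 .......................RRRRRRRRRRRRRRRRRRRRRRRRR..........
164 ...........RRRRRRRRRRRRRRRRRRRRRRRRRRRRRRRRRRRRRRRR.......
168 ...........RRRRRRRRRRRRRRRRRRRRRRRRRRRRRRRRRRRRRRRRRR.....
172 ..........RRRRRRRRRRRRRRRRRRRRRRRRRRRRRRRRRRRRRRRRRRRRR...
176 ..........RRRRRRRRRRRRRRRRRRRRRRRRRRRRRRRRRRRRRRRRRRRRR...
180 ...................RRRRRRRRRRRRRRRRRRRRRRRRRRRRRRRRRRR....
184 ...................RRRRRRRRRRRRRRRRRRRRRRRRRRRRRRRRRR.....
188 ...................RRRRRRRRRRRRRRRRRRRRRRRRRRRRRRRRR......
192 ..................RRRRRRRRRRRRRRRRRRRRRRRRRRRRRRRRR.......
196 ..................RRRRRRRRRRRRRRRRRRRRRRRRRRRRRRRRR.......
200 .................RRRRRRRRRRRRRRRRRRRRRRRRRRRRRRRRR........
204 ................RRRRRRRRRRRRRRRRRRRRRRRRRRRRRRRRR.........
208 ................RRRRRRRRRRRRRRRRRRRRRRRRRRRRRRRR..........
212 ...............RRRRRRRRRRRRRRRRRRRRRRRRRRRRRRRR...........
216 ...............RRRRRRRRRRRRRRRRRRRRRRRRRRRRRRR............
220 ..............RRRRRRRRRRRRRRRRRRR
[... 396 characters left out ...]
.......
248 ...RRR...RRRRRRRRRRRRRRRRRRRRRRRRRRRRRR...................
252 ...RRRRRRRRRRRRRRRRRRRRRRRRRRRRRRRRRRR....................
256 ...RRRRRRRRRRRRRRRRRRRRRRRRRRRRRRRRRR.....................
260 ..RRRRRRRRRRRRRRRRRRRRRRRRRRRRRRRRRR......................
264 ........RRRRRRRRRRRRRRRRRRRRRRRRRRRR......................
268 .........RRRRRRRRRRRRRRRRRRRRRRRRRR.......................
272 ..........RRRRRRRRRRRRRRRRRRRRRRRR........................
276 ...........RRRRRRRRRRRRRRRRRRRRRR.........................
280 ...........RRRRRRRRRRRRRRRRRRRRR..........................
284 ..........................................................
288 ..........................................................
```

The red scoop is fully red inside, so it holds no balls. Handing in.

```bash
python3 -c "
from workcell import bot
print(bot.job_done())"
```

```text
the job is handed in; nothing more can be done
None
```

The job is done and handed in at about 49 s on the robot's clock, well inside the 210 s limit.

**What I did**
1. **Code:** set the near dial to 3 dots and the far dial to 1 dot; both read within about 1° afterwards.
2. **Cover:** slid it open until it met its stop.
3. **Balls:** tipped the yellow scoop (2 balls) and the green scoop (1 ball) by pressing each one's underside on a case edge. I put both back on the mat. The red scoop was empty, so I did not move it.
4. **Closing up:** pushed the cover shut against its stop with the code still set, then turned both dials back to 0.

**Last checks**
- **Balls:** two were seen in the yellow cell and one in the green cell before the cover was shut. Red and white were empty, apart from one small patch the side camera flagged in the white cell, which the scene camera did not show. Afterwards my ball detector found nothing under the cover, but the final picture showed balls at (202,299) in green and (229,332) in yellow. I did not pick out the second yellow ball again.
- **Cover:** the grip bar stood at y = -0.173 m, its original shut position.
- **Dials:** both bars lay within about 2° of mark 0. The angle taken from the orange ends came out 8–9° off, with opposite signs in the two cameras; I put that down to viewing angle.
- **Scoops and bystanders:** all three scoops stand upright on the mat. The bottle, beaker and cylinder are within 1 mm of where they started.

The tool slowly leaned up to about 10° during the moves. I straightened it by pushing sideways while holding the cover's grip bar, at about 16 N. I never drove the gripper near the balls, and the highest wrist force I read was about 20 N.

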